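# Even out two sets of pigment tins on the balance

## Task

Make up two equal sets of pigment tins on the balance: move tins between the two pans and bring the two slim ones over from the slanted stand, until each pan carries one wide, one medium and one slim tin, all standing upright, and the pans rest level. Do not let any tin fall over, and leave the frame, the brush pot and the bottle where they are.

Things in the scene. Friction and masses are not known exactly. Their poses are not given: they have to be found in the camera images.
- large_tin_1: Wide squat round sealed metal tin, 52 mm diameter, 40 mm high, 200 g; two of this size, both on the same pan at the start (either pan). Origin at the centre of the underside, z along its axis to the lid, same bare metal as the others.
- large_tin_2: Wide squat round sealed metal tin, 52 mm diameter, 40 mm high, 200 g; two of this size, both on the same pan at the start (either pan). Origin at the centre of the underside, z along its axis to the lid, same bare metal as the others.
- medium_tin_1: Round sealed metal tin, 36 mm diameter, 40 mm high, 100 g; two of this size, both on the other pan at the start. Origin at the centre of the underside, z along its axis to the lid, same bare metal as the others.
- medium_tin_2: Round sealed metal tin, 36 mm diameter, 40 mm high, 100 g; two of this size, both on the other pan at the start. Origin at the centre of the underside, z along its axis to the lid, same bare metal as the others.
- small_tin_1: Slim tall round sealed metal tin, 28 mm diameter, 56 mm high, 60 g; two of this size, at the start one in each pocket of the slanted stand, leaning towards the robot 32 to 38 degrees from vertical, standing out 34 mm from the stand's face. Origin at the centre of the underside, z along its axis to the lid, same bare metal as the others.
- small_tin_2: Slim tall round sealed metal tin, 28 mm diameter, 56 mm high, 60 g; two of this size, at the start one in each pocket of the slanted stand, leaning towards the robot 32 to 38 degrees from vertical, standing out 34 mm from the stand's face. Origin at the centre of the underside, z along its axis to the lid, same bare metal as the others.
- pan_a_top (a point): Centre of the flat upper face of the balance's pan on the +y side: a rimless brass plate 190 mm long (x) by 100 mm wide (y), 6 mm thick, always level; x along its length, z up. At the even position this face is 90 mm above the table. The pan centres are 180 mm apart. At the start its two tins stand about 62 mm either side of this point along x (the middle is free). No part of the balance rises above the pans; its grey base below them is 44 mm high.
- pan_a (a joint): Height of pan_a above its even position, m, up positive, -0.008 to 0.008; pan_b moves the opposite way. 0 = level. Centring spring: 10 g of difference moves each pan about 1.6 mm; about 50 g or more puts them on the stops. It settles in about 1.5 s.
- pan_b_top (a point): Centre of the flat upper face of the balance's pan on the -y side: a rimless brass plate 190 mm long (x) by 100 mm wide (y), 6 mm thick, always level; x along its length, z up. At the even position this face is 90 mm above the table. The pan centres are 180 mm apart. At the start its two tins stand about 62 mm either side of this point along x (the middle is free). No part of the balance rises above the pans; its grey base below them is 44 mm high.
- pan_b (a joint): Height of pan_b above its even position, m, up positive, -0.008 to 0.008; pan_a moves the opposite way. 0 = level. Centring spring: 10 g of difference moves each pan about 1.6 mm; about 50 g or more puts them on the stops. It settles in about 1.5 s.
- stand: Fixed wooden stand with a slanted face, to the robot's left or right of the balance, origin at its underside centre, about 95 mm deep (x), 170 mm wide (y), 78 mm high. The face slopes 32 degrees, low at its own -x edge (towards the robot), high at +x; z up. Two round pockets, square to the face, 85 mm apart along y, 30 mm wide, 22 mm deep; draw a tin out along its own leaning axis.
- pocket_1 (a point): Centre of the mouth of the stand's pocket on its -y side. Axes as the stand's (not tilted).
- pocket_2 (a point): Centre of the mouth of the stand's pocket on its +y side. Axes as the stand's (not tilted).
- frame: Bystander: small gilded picture frame with a painted panel, lying flat, 180 x 160 x 26 mm, on the other side of the balance from the stand. Origin at its underside centre.
- brush_pot: Bystander: white pot 72 mm wide, 90 mm high, with brushes up to 175 mm, behind the work on the far side. Origin at its underside centre.
- varnish: Bystander: amber bottle 52 mm wide, 120 mm high, on the far side. Origin at its underside centre.
Things that resemble listed ones, but are neither listed nor needed, are in the scene too. Leave any pink look-alike of the small_tin_1 alone.

How it is judged:
At the end, for the whole second after the job is handed in: Each pan carries one large, one medium and one small tin, each with the middle of its underside over the pan and resting on it (5 mm), upright within 0.1 rad and at rest (under 0.02 m/s); both pans are within 3 mm of their even height (((x of large_tin_1 in the frame of pan_a_top between -0.095 and 0.095 m and y of large_tin_1 in the frame of pan_a_top between -0.05 and 0.05 m and z of large_tin_1 in the frame of pan_a_top between -0.005 and 0.005 m and x of large_tin_2 in the frame of pan_b_top between -0.095 and 0.095 m and y of large_tin_2 in the frame of pan_b_top between -0.05 and 0.05 m and z of large_tin_2 in the frame of pan_b_top between -0.005 and 0.005 m) or (x of large_tin_1 in the frame of pan_b_top between -0.095 and 0.095 m and y of large_tin_1 in the frame of pan_b_top between -0.05 and 0.05 m and z of large_tin_1 in the frame of pan_b_top between -0.005 and 0.005 m and x of large_tin_2 in the frame of pan_a_top between -0.095 and 0.095 m and y of large_tin_2 in the frame of pan_a_top between -0.05 and 0.05 m and z of large_tin_2 in the frame of pan_a_top between -0.005 and 0.005 m)) and ((x of medium_tin_1 in the frame of pan_a_top between -0.095 and 0.095 m and y of medium_tin_1 in the frame of pan_a_top between -0.05 and 0.05 m and z of medium_tin_1 in the frame of pan_a_top between -0.005 and 0.005 m and x of medium_tin_2 in the frame of pan_b_top between -0.095 and 0.095 m and y of medium_tin_2 in the frame of pan_b_top between -0.05 and 0.05 m and z of medium_tin_2 in the frame of pan_b_top between -0.005 and 0.005 m) or (x of medium_tin_1 in the frame of pan_b_top between -0.095 and 0.095 m and y of medium_tin_1 in the frame of pan_b_top between -0.05 and 0.05 m and z of medium_tin_1 in the frame of pan_b_top between -0.005 and 0.005 m and x of medium_tin_2 in the frame of pan_a_top between -0.095 and 0.095 m and y of medium_tin_2 in the frame of pan_a_top between -0.05 and 0.05 m and z of medium_tin_2 in the frame of pan_a_top between -0.005 and 0.005 m)) and ((x of small_tin_1 in the frame of pan_a_top between -0.095 and 0.095 m and y of small_tin_1 in the frame of pan_a_top between -0.05 and 0.05 m and z of small_tin_1 in the frame of pan_a_top between -0.005 and 0.005 m and x of small_tin_2 in the frame of pan_b_top between -0.095 and 0.095 m and y of small_tin_2 in the frame of pan_b_top between -0.05 and 0.05 m and z of small_tin_2 in the frame of pan_b_top between -0.005 and 0.005 m) or (x of small_tin_1 in the frame of pan_b_top between -0.095 and 0.095 m and y of small_tin_1 in the frame of pan_b_top between -0.05 and 0.05 m and z of small_tin_1 in the frame of pan_b_top between -0.005 and 0.005 m and x of small_tin_2 in the frame of pan_a_top between -0.095 and 0.095 m and y of small_tin_2 in the frame of pan_a_top between -0.05 and 0.05 m and z of small_tin_2 in the frame of pan_a_top between -0.005 and 0.005 m)) and angle between each of large_tin_1, large_tin_2, medium_tin_1, medium_tin_2, small_tin_1, small_tin_2's own z axis and vertical below 0.1 rad and linear speed of each of large_tin_1, large_tin_2, medium_tin_1, medium_tin_2, small_tin_1, small_tin_2 below 0.02 m/s and value of joint pan_a between -0.003 and 0.003 m and value of joint pan_b between -0.003 and 0.003 m); the robot touches nothing.
It fails at once if a tin falls over (leans more than 1 rad) (angle between any of large_tin_1, large_tin_2, medium_tin_1, medium_tin_2, small_tin_1, small_tin_2's own z axis and vertical above 1 rad).
It fails at once if the frame, the brush pot or the bottle is moved more than 20 mm or tipped (distance of any of frame, brush_pot, varnish from where it was at the start of the episode above 0.02 m or angle between any of frame, brush_pot, varnish's own z axis and vertical above 0.4 rad).
It also fails if it takes over 72 s, if anything falls off the work surface, if the arm or the gripper's body presses on something with over 40 N, if the wrist force passes 120 N, or if a joint passes its speed limit or range.

## Robot

A 6-joint arm with a two-finger parallel gripper is mounted at the origin on the work surface. World frame = base frame: x ahead of the robot, y to its left, z up, the work surface at z = 0. Lengths are in m, angles in rad, forces in N, time in s.
With the tool pointing down it reaches from about 0.225 to 0.875 m from the base axis. Payload 3.4 kg.
Tool frame: the origin (TCP) lies between the finger pads; the fingertips stand 11 mm ahead of it and the grasp point (between the pads) lies 8 mm behind it (tips_ahead is the distance from the TCP to the fingertips, in m); z points along the fingers, x is the direction in which the jaws open and shut, and the axes are right-handed (so a half turn about z gives the same grasp; the last joint's range is limited). The gripper opens to 85 mm and grips with 20 to 120 N. Pads are 22 mm wide; open, the fingers measure 114 mm over their backs; the gripper's body (76 mm by 85 mm) begins 54 mm behind the grasp point. The pads swing forward as they close: fully open they stand 13 mm farther back than shut.
Start: joints at [-1.344, 0.276, 1.505, -0, 1.361, -0.121], TCP at [0.196, -0.541, 0.242] pointing down, gripper open.
Joint ranges: [-2.89, 2.89], [-0.75, 2.08], [0.22, 2.7], [-1.18, 4.32], [0.11, 2.71], [-2.7, 2.7]. Speed limits (rad/s): [2.57, 2.57, 3.14, 3.14, 3.14, 3.14].

## Interface

Orientations are given as a unit quaternion [w, x, y, z].
In Python, from rig import get_state, get_image, sign_off, masks_of, tips_ahead gives the robot as it stands.
- The arm moves only by the tool play_rows, never from a script. Its argument "series" is a list of rows, each an object of numbers: "fingers": the closure, from -1 (fully open) to 1 (shut); "dx", "dy", "dz": the shift along the world's x, y, z in mm; "turn": the turn about the world's z in rad. A call has 1 to 20 rows; each row shifts and turns the pose as measured when the row begins; what a row does not reach is not made up. A row lasts 1/12 s, in which the tool goes at most 41.7 mm and 7.16 degrees, less where a joint would pass 70% of its speed; a pose out of reach is approached as far as the arm can. A call with a gripper value outside its range is refused whole. The fingers move at their own pace and stop on an object; "squeeze" is the grip in N (left out, the last holds). Time passes only in rows, so rows that do not move let the fingers close. It gives the time, the measured TCP pose, the force and the opening at its end, in the units of the state.
- get_state(): the state, without advancing time (a new reading comes with each control period).
- get_image(name): name is "scene" or "side" or "wrist"; returns a dict with "pixels" (400x640x3 uint8, red, green, blue), "vfov" (degrees; the focal length in pixels is half the picture's height over the tangent of half this angle, whatever the lens; pixels are square), "cx", "cy" (the principal point, pixels), "dist" ([k1, k2, p1, p2, k3] as OpenCV has them; the pictures are not rectified), "rvec" (rotation vector, rad) and "tvec" (3), from world to camera coordinates, as OpenCV has them; the wrist camera has in their place "hand_eye" (4x4, takes a point from camera to tool coordinates, whose origin is the TCP and whose axes are the tool frame's). Camera axes: x right, y down, z forward; pixel columns grow to the right and rows downward; lengths in m; the calibration is good to about 2 mm. A picture is of the moment at which its call begins: read the wrist's pose just before it. There is no depth.
- sign_off(): hands the job in, once; it reports no verdict.
Trained networks look in a picture, given as the dict that the camera call returned (one of the last four; its "shot" number tells which), for a name from the list of things; names that differ only in an ending like _2 or _b are one class to them, and where a whole thing is asked for, a point or a joint stands for the part that bears it (a point fixed in the world has none). Each returns a list of dicts, best first, with "p" (0 to 1); they miss things now and then, are a little off and sometimes report something else, mostly with a low value. They report only what shows in the picture. A call takes as long as a camera call. They do not tell look-alikes from the thing itself.
- masks_of(picture, label): "region" (400x640 bool, what is visible of it) and "xy" ([column, row] in pixels, amid what is visible of it).
The state is a dict: "clock": time; "qpos": joint angles; "qd": joint speeds; "effort": joint torques, N m; "position": TCP position; "ee_rot": TCP orientation; "contact_force": force on the tool from outside, world axes, zero at the start; "moment": the same for the moment, N m; "width": finger opening in m.
Only numpy, scipy, OpenCV 4.12 (cv2) and the standard library are available. Lean on these libraries where they do the work, as an engineer would, in place of code of your own. Each camera call takes 0.05 s, during which the arm holds its last target. There are 200 camera calls.

## Working session

There is one attempt and no reset: what is moved stays moved. The work goes in short steps, Python scripts to look and compute and a tool call to move; the robot and the scene stay as the last step left them, time stands still between calls to the robot, and variables do not carry over. Pictures are saved under pics/ and viewed, about 8 in all and at most 12, crops included, and the job is handed in when it is done.

Besides the shell and the picture viewer there is one more tool, called after "Emit:" as a command line: name --argument value ..., lists and objects as JSON in quotes. play_rows: Moves the arm, as the interface text tells. Its arguments: {"type":"object","properties":{"series":{"type":"array"},"squeeze":{"type":"number"}},"required":["series"]}

```bash
ls; mkdir -p pics; cat > h.py <<'E'
import numpy as np, cv2
from scipy.spatial.transform import Rotation as R
from rig import *
def K(p):
    f=200/np.tan(np.radians(p["vfov"])/2); return np.array([[f,0,p["cx"]],[0,f,p["cy"]],[0,0,1.]])
def ext(p,st=None):
    if "rvec" in p: return cv2.Rodrigues(np.array(p["rvec"],float))[0],np.array(p["tvec"],float).ravel()
    H=np.array(p["hand_eye"]); q=st["ee_rot"]; T=np.eye(4); T[:3,:3]=R.from_quat([q[1],q[2],q[3],q[0]]).as_matrix(); T[:3,3]=st["position"]
    W=np.linalg.inv(T@H); return W[:3,:3],W[:3,3]
def ray(p,uv,st=None):
    u=cv2.undistortPoints(np.array([[uv]],float),K(p),np.array(p["dist"],float)).ravel()
    Rm,t=ext(p,st); return -Rm.T@t, Rm.T@np.array([u[0],u[1],1])
def atz(p,uv,z,st=None):
    o,d=ray(p,uv,st); return o+d*(z-o[2])/d[2]
def proj(p,X,st=None):
    Rm,t=ext(p,st); return cv2.projectPoints(np.array(X,float).reshape(-1,3),cv2.Rodrigues(Rm)[0],t,K(p),np.array(p["dist"],float))[0].reshape(-1,2)
def save(p,n,crop=None,s=1):
    a=p["pixels"][:,:,::-1]
    if crop: a=a[crop[1]:crop[3],crop[0]:crop[2]]
    cv2.imwrite("pics/"+n,cv2.resize(a,None,fx=s,fy=s,interpolation=cv2.INTER_CUBIC))
E
python3 - <<'E'
from h import *
s=get_state();print(s)
for n in ["scene","side"]:
    p=get_image(n);save(p,n+"0.png",s=1.25)
    print(n,p["vfov"],"cam",ray(p,(320,200)))
    for l in ["large_tin_1","medium_tin_1","small_tin_1","pan_a_top","stand","frame","brush_pot","varnish"]:
        for m in masks_of(p,l):
            ys,xs=np.nonzero(m["region"]); print(l,round(m["p"],2),np.round(m["xy"]),[xs.min(),ys.min(),xs.max(),ys.max()], np.round(atz(p,m["xy"],.12),3))
E
```

```text
pics
{'clock': 0.0, 'qpos': array([-1.34401055e+00,  2.76600334e-01,  1.50615652e+00, -2.86905757e-05,
        1.36068359e+00, -1.20965287e-01]), 'qd': array([ 7.51182495e-04, -1.08141834e-03, -1.32621256e-03,  7.61296799e-04,
       -5.43267402e-05, -1.88692312e-03]), 'effort': array([-5.62869027e-04, -4.16766143e+01, -2.45806217e+01, -1.45249705e-04,
        1.09855982e-02, -5.89239718e-06]), 'position': array([ 0.19583861, -0.5400741 ,  0.24142732]), 'ee_rot': array([-6.07398394e-04,  8.18776177e-01, -5.74112113e-01, -6.96307230e-04]), 'contact_force': array([-0.26022971,  0.33136647,  0.10879252]), 'moment': array([-0.02414603,  0.00880064, -0.02339655]), 'width': 0.08532840058851042}
scene 53.65150760319575 cam (array([0.96603985, 0.39756251, 0.89116309]), array([-0.39379982, -0.40456577, -0.82553784]))
large_tin_1 0.6 [365. 194.] [np.int64(354), np.int64(184), np.int64(375), np.int64(210)] [0.508 0.081 0.12 ]
large_tin_1 0.21 [299. 165.] [np.int64(260), np.int64(136), np.int64(339), np.int64(190)] [ 0.563 -0.093  0.12 ]
medium_tin_1 0.7 [338. 212.] [np.int64(298), np.int64(183)
[... 2194 characters left out ...]
76), np.int64(295), np.int64(379)] [0.5   0.367 0.12 ]
stand 0.37 [377. 176.] [np.int64(335), np.int64(153), np.int64(420), np.int64(205)] [ 0.527 -0.085  0.12 ]
frame 0.79 [418. 157.] [np.int64(374), np.int64(132), np.int64(457), np.int64(190)] [ 0.484 -0.203  0.12 ]
frame 0.29 [322. 219.] [np.int64(277), np.int64(192), np.int64(369), np.int64(255)] [0.546 0.096 0.12 ]
brush_pot 0.65 [225. 231.] [np.int64(205), np.int64(186), np.int64(246), np.int64(262)] [0.68  0.235 0.12 ]
brush_pot 0.33 [376. 177.] [np.int64(334), np.int64(155), np.int64(420), np.int64(205)] [ 0.526 -0.081  0.12 ]
varnish 0.65 [337. 143.] [np.int64(327), np.int64(123), np.int64(345), np.int64(164)] [ 0.67  -0.132  0.12 ]
```

View pics/scene0.png

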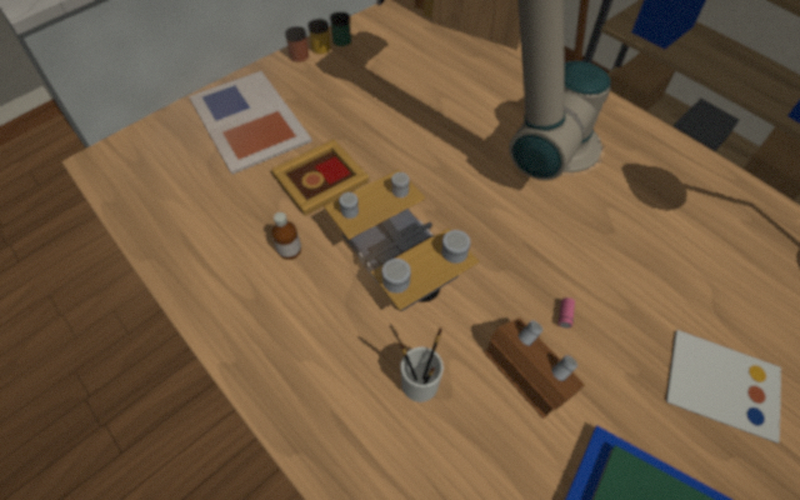

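View pics/side0.png

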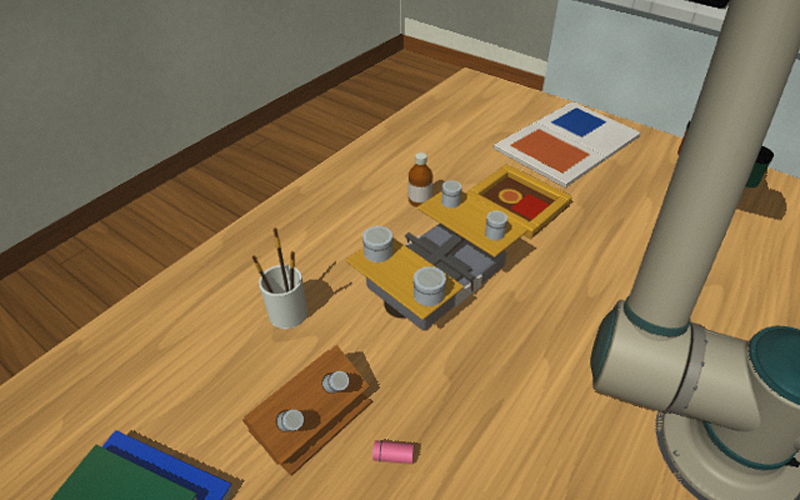

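The stand is on the robot's left. The two large tins are on pan_a and the two mediums on pan_b. The pink cylinder at scene (453,250) px (1.0 scale) is lying on the table: it's the look-alike, so I'll leave it alone. Next I'll move above the balance for a close look.

Emit:
play_rows --series '[{"dz": 40, "turn": 0.12}, {"dz": 40, "turn": 0.12}, {"dz": 40, "turn": 0.12}, {"dx": 13, "dy": 35, "turn": 0.12}, {"dx": 13, "dy": 35, "turn": 0.12}, {"dx": 13, "dy": 35, "turn": 0.12}, {"dx": 13, "dy": 35, "turn": 0.12}, {"dx": 13, "dy": 35, "turn": 0.12}, {"dx": 13, "dy": 35, "turn": 0.12}, {"dx": 13, "dy": 35, "turn": 0.12}, {"dx": 13, "dy": 35, "turn": 0.12}, {"dx": 13, "dy": 35, "turn": 0.12}, {"dx": 13, "dy": 35, "turn": 0.12}, {"dx": 13, "dy": 35, "turn": 0.12}, {"dx": 13, "dy": 35, "turn": 0.12}, {"dx": 13, "dy": 35, "turn": 0.12}, {"dx": 13, "dy": 35, "turn": 0.12}, {"dx": 13, "dy": 35, "turn": 0.12}, {"dx": 13, "turn": 0.12}, {"turn": 0.12}]'

```text
invalid input at $.series[0]: expected keys fingers, dx, dy, dz, turn
```

```bash
cat > look.py <<'E'
from h import *
import sys
def look(name,labels,z):
    s=get_state();p=get_image("wrist");save(p,name)
    q=s["ee_rot"];x=R.from_quat([q[1],q[2],q[3],q[0]]).as_matrix()[:,0]
    print("t",round(s["clock"],2),"pos",np.round(s["position"],4),"yaw",round(np.degrees(np.arctan2(x[1],x[0])),1),"w",s["width"],"q",np.round(s["qpos"],2),"tips",tips_ahead() if callable(tips_ahead) else tips_ahead)
    for l in labels:
        for m in masks_of(p,l):
            ys,xs=np.nonzero(m["region"]);print(l,round(m["p"],2),np.round(m["xy"]),[int(v) for v in (xs.min(),ys.min(),xs.max(),ys.max())],np.round(atz(p,m["xy"],z,s),3))
    return s,p
E
python3 - <<'E'
from look import *
s,p=look("w1.png",["large_tin_1","medium_tin_1","small_tin_1","pan_a_top","stand"],.12)
print(p["hand_eye"],p["vfov"])
E
```

```text
t 0.9 pos [ 0.196  -0.5406  0.2424] yaw -70.1 w 0.08556113302430189 q [-1.34  0.28  1.5  -0.    1.36 -0.12] tips 0.011
[[ 9.99999993e-01  1.20133075e-04 -1.01619758e-05 -1.46175256e-04]
 [-1.10700542e-04  9.48323296e-01  3.17305710e-01 -7.98732757e-02]
 [ 4.77557490e-05 -3.17305706e-01  9.48323303e-01 -1.31423742e-01]
 [ 0.00000000e+00  0.00000000e+00  0.00000000e+00  1.00000000e+00]] 63.15767841443922
```

View pics/w1.png

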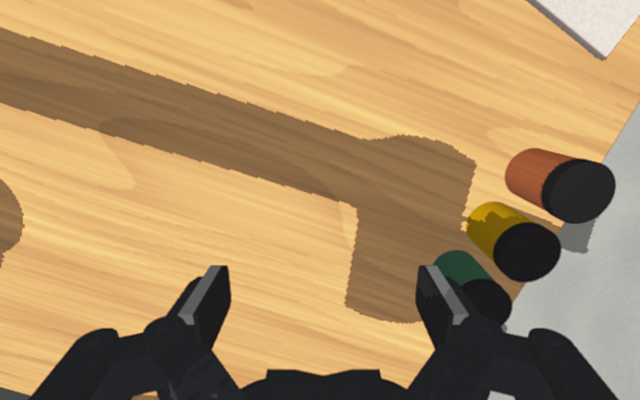

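Emit:
play_rows --series '[{"fingers": -1, "dx": 0, "dy": 0, "dz": 40, "turn": 0.12}, {"fingers": -1, "dx": 0, "dy": 0, "dz": 40, "turn": 0.12}, {"fingers": -1, "dx": 0, "dy": 0, "dz": 40, "turn": 0.12}, {"fingers": -1, "dx": 0, "dy": 0, "dz": 40, "turn": 0.12}, {"fingers": -1, "dx": 20, "dy": 34, "dz": 0, "turn": 0.12}, {"fingers": -1, "dx": 20, "dy": 34, "dz": 0, "turn": 0.12}, {"fingers": -1, "dx": 20, "dy": 34, "dz": 0, "turn": 0.12}, {"fingers": -1, "dx": 20, "dy": 34, "dz": 0, "turn": 0.12}, {"fingers": -1, "dx": 20, "dy": 34, "dz": 0, "turn": 0.12}, {"fingers": -1, "dx": 20, "dy": 34, "dz": 0, "turn": 0.12}, {"fingers": -1, "dx": 20, "dy": 34, "dz": 0, "turn": 0.12}, {"fingers": -1, "dx": 20, "dy": 34, "dz": 0, "turn": 0.12}, {"fingers": -1, "dx": 20, "dy": 34, "dz": 0, "turn": 0.12}, {"fingers": -1, "dx": 20, "dy": 34, "dz": 0, "turn": 0.12}, {"fingers": -1, "dx": 20, "dy": 34, "dz": 0, "turn": 0.12}, {"fingers": -1, "dx": 20, "dy": 34, "dz": 0, "turn": 0.12}, {"fingers": -1, "dx": 20, "dy": 34, "dz": 0, "turn": 0.12}, {"fingers": -1, "dx": 20, "dy": 34, "dz": 0, "turn": 0.12}, {"fingers": -1, "dx": 20, "dy": 34, "dz": 0, "turn": 0.12}, {"fingers": -1, "dx": 20, "dy": 34, "dz": 0, "turn": 0.12}]'

```text
clock: 2.87
position: [0.5191, 0.0263, 0.4095]
ee_rot: [0.01, 0.806, 0.592, 0.004]
contact_force: [0.8, -1.4, 0.6]
width: 0.0853
```

```bash
python3 - <<'E'
from look import *
s,p=look("w2.png",["large_tin_1","medium_tin_1","small_tin_1","pan_a_top","stand"],.12)
E
```

```text
t 2.87 pos [0.5191 0.0263 0.4095] yaw 72.6 w 0.08532892095116598 q [-0.08  0.13  1.29 -0.01  1.7  -1.35] tips 0.011
large_tin_1 0.94 [362. 222.] [344, 203, 382, 246] [0.624 0.048 0.12 ]
large_tin_1 0.65 [358. 129.] [339, 110, 380, 153] [0.499 0.077 0.12 ]
medium_tin_1 0.81 [223. 161.] [207, 143, 241, 175] [ 0.486 -0.103  0.12 ]
medium_tin_1 0.75 [235. 242.] [221, 223, 251, 256] [ 0.6   -0.134  0.12 ]
small_tin_1 0.78 [511.  96.] [492, 81, 523, 113] [0.516 0.267 0.12 ]
small_tin_1 0.63 [567.  85.] [551, 70, 588, 101] [0.522 0.336 0.12 ]
small_tin_1 0.6 [489.  14.] [470, 0, 509, 31] [0.417 0.254 0.12 ]
pan_a_top 0.64 [352. 172.] [315, 105, 396, 238] [0.55  0.055 0.12 ]
stand 0.6 [526. 106.] [460, 59, 601, 144] [0.532 0.285 0.12 ]
```

View pics/w2.png

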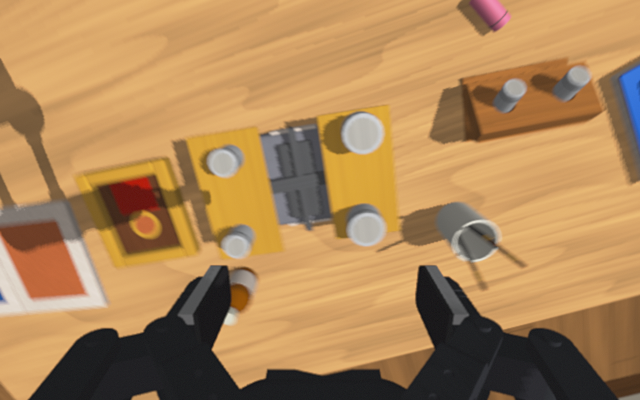

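The wrist view shows the large tins at (362,132) and (366,226) px on pan_a, and the mediums at (224,161) and (237,242) px on pan_b. The slim tins are in the stand at (510,95) and (571,83) px, leaning towards the robot, with the pink look-alike at (490,12) px on the table. I'll fit the tin positions from all three views.

```bash
cat >> h.py <<'E'
from scipy.optimize import least_squares
def cyl(x,y,z,r,h,a=np.array([0,0,1.])):
    u=np.cross(a,[0,1,0.1]);u/=np.linalg.norm(u);v=np.cross(a,u);t=np.linspace(0,2*np.pi,32,False)[:,None]
    c=np.array([x,y,z])+r*(np.cos(t)*u+np.sin(t)*v); return np.vstack([c,c+h*a])
def cen(P):
    M=cv2.moments(cv2.convexHull(P.astype(np.float32)));return np.array([M["m10"],M["m01"]])/M["m00"]
def mcen(m): return np.argwhere(m["region"]).mean(0)[::-1]
def fit(p,m,z,r,h,st=None):
    g=atz(p,mcen(m),z+h/2,st)[:2]
    return least_squares(lambda q:cen(proj(p,cyl(q[0],q[1],z,r,h),st))-mcen(m),g,diff_step=1e-4).x
E
python3 - <<'E'
from h import *
s=get_state()
for n in ["wrist","scene","side"]:
    p=get_image(n)
    for l,z,r,h in [("large_tin_1",.082,.026,.04),("medium_tin_1",.098,.018,.04)]:
        for m in masks_of(p,l):
            if m["p"]>.5: print(n,l,round(m["p"],2),m["region"].sum(),np.round(fit(p,m,z,r,h,s),4))
E
```

```text
wrist large_tin_1 0.98 1434 [0.5038 0.0784]
wrist large_tin_1 0.83 1331 [0.634 0.048]
wrist medium_tin_1 0.71 881 [ 0.4829 -0.0995]
wrist medium_tin_1 0.7 788 [ 0.5974 -0.1305]
scene large_tin_1 0.86 482 [0.5054 0.0785]
scene large_tin_1 0.63 512 [0.6345 0.0466]
scene large_tin_1 0.57 2563 [ 0.5849 -0.249 ]
scene medium_tin_1 0.72 241 [ 0.5976 -0.1318]
scene medium_tin_1 0.52 217 [ 0.4807 -0.1033]
side large_tin_1 0.97 693 [0.5048 0.0806]
side large_tin_1 0.67 587 [0.6338 0.0496]
side medium_tin_1 0.75 269 [ 0.5954 -0.1283]
side medium_tin_1 0.67 340 [ 0.483  -0.0978]
```

Emit:
play_rows --series '[{"fingers": -1, "dx": -5, "dy": 18, "dz": -30, "turn": 0.04}, {"fingers": -1, "dx": -5, "dy": 18, "dz": -30, "turn": 0.04}, {"fingers": -1, "dx": -4, "dy": 17, "dz": -30, "turn": 0}, {"fingers": -1, "dx": 0, "dy": 0, "dz": -40, "turn": 0}, {"fingers": -1, "dx": 0, "dy": 0, "dz": -40, "turn": 0}, {"fingers": -1, "dx": 0, "dy": 0, "dz": -40, "turn": 0}, {"fingers": -1, "dx": 0, "dy": 0, "dz": -30, "turn": 0}, {"fingers": -1, "dx": 0, "dy": 0, "dz": 0, "turn": 0}, {"fingers": -1, "dx": 0, "dy": 0, "dz": 0, "turn": 0}]' --squeeze 40

```text
clock: 4.37
position: [0.5033, 0.0776, 0.1648]
ee_rot: [0.014, 0.784, 0.621, 0.01]
contact_force: [0.4, 0.6, 0.9]
width: 0.0853
```

Emit:
play_rows --series '[{"fingers": -1, "dx": 1, "dy": 1, "dz": -25, "turn": 0}, {"fingers": -1, "dx": 0, "dy": 0, "dz": -25, "turn": 0}, {"fingers": -1, "dx": 0, "dy": 0, "dz": -13, "turn": 0}, {"fingers": -1, "dx": 0, "dy": 0, "dz": 0, "turn": 0}, {"fingers": 0, "dx": 0, "dy": 0, "dz": 0, "turn": 0}, {"fingers": 1, "dx": 0, "dy": 0, "dz": 0, "turn": 0}, {"fingers": 1, "dx": 0, "dy": 0, "dz": 0, "turn": 0}, {"fingers": 1, "dx": 0, "dy": 0, "dz": 0, "turn": 0}, {"fingers": 1, "dx": 0, "dy": 0, "dz": 0, "turn": 0}, {"fingers": 1, "dx": 0, "dy": 0, "dz": 0, "turn": 0}]' --squeeze 40

```text
clock: 5.2
position: [0.5186, 0.0782, 0.118]
ee_rot: [0.024, 0.784, 0.62, 0.023]
contact_force: [-0.3, -0.6, -2.3]
width: 0.0501
```

```bash
python3 - <<'E'
from look import *
s,p=look("w3.png",["large_tin_1"],.12)
print(s)
E
```

```text
t 5.2 pos [0.5186 0.0782 0.118 ] yaw 76.7 w 0.050120559839426065 q [ 0.02  0.27  1.85 -0.01  0.95 -1.31] tips 0.011
large_tin_1 0.9 [320. 250.] [263, 184, 381, 315] [0.5  0.08 0.12]
large_tin_1 0.62 [269. 234.] [209, 167, 399, 373] [0.488 0.061 0.12 ]
large_tin_1 0.55 [322. 368.] [308, 369, 334, 374] [0.57  0.065 0.12 ]
{'clock': 5.2, 'qpos': array([ 0.02393159,  0.27443222,  1.84830936, -0.01271824,  0.95451246,
       -1.30824814]), 'qd': array([-0.00031706, -0.00881921, -0.00401688,  0.00240382,  0.00668942,
        0.00072664]), 'effort': array([-1.10021656e-02, -3.84315526e+01, -2.12740213e+01, -5.05706761e-02,
       -4.38141217e-01, -1.54620329e-04]), 'position': array([0.51856617, 0.07816261, 0.11795491]), 'ee_rot': array([0.02351136, 0.78365423, 0.6203414 , 0.02257923]), 'contact_force': array([-0.25354497, -0.57836004, -2.25470147]), 'moment': array([-0.01143028,  0.0418368 , -0.03811256]), 'width': 0.050120559839426065}
```

View pics/w3.png

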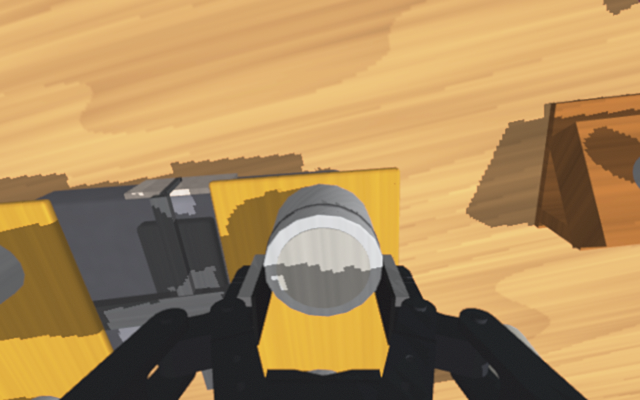

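Emit:
play_rows --series '[{"fingers": -1, "dx": 0, "dy": 0, "dz": 0, "turn": 0}, {"fingers": -1, "dx": 0, "dy": 0, "dz": 0, "turn": 0}, {"fingers": -1, "dx": 0, "dy": 0, "dz": 0, "turn": 0}, {"fingers": -1, "dx": 0, "dy": 0, "dz": 0, "turn": 0}]'

```text
clock: 5.63
position: [0.5189, 0.0783, 0.1181]
ee_rot: [0.024, 0.784, 0.62, 0.023]
contact_force: [0.7, -0.1, -0.1]
width: 0.0857
```

Emit:
play_rows --series '[{"fingers": -1, "dx": -12, "dy": 0, "dz": -8, "turn": 0}, {"fingers": -1, "dx": 0, "dy": 0, "dz": -4, "turn": 0}]'

```text
clock: 5.8
position: [0.5078, 0.0783, 0.1067]
ee_rot: [0.024, 0.784, 0.62, 0.024]
contact_force: [-1.3, -0.3, -0.1]
width: 0.0856
```

Emit:
play_rows --series '[{"fingers": -1, "dx": 0, "dy": 0, "dz": 0, "turn": 0}]'

```text
clock: 5.88
position: [0.508, 0.0783, 0.1063]
ee_rot: [0.024, 0.784, 0.62, 0.024]
contact_force: [-0.4, 1.4, 1.4]
width: 0.0851
```

Emit:
play_rows --series '[{"fingers": -1, "dx": -3, "dy": 0, "dz": -5, "turn": 0}, {"fingers": 0.1, "dx": 0, "dy": 0, "dz": 0, "turn": 0}, {"fingers": 1, "dx": 0, "dy": 0, "dz": 0, "turn": 0}, {"fingers": 1, "dx": 0, "dy": 0, "dz": 0, "turn": 0}, {"fingers": 1, "dx": 0, "dy": 0, "dz": 0, "turn": 0}, {"fingers": 1, "dx": 0, "dy": 0, "dz": 0, "turn": 0}, {"fingers": 1, "dx": 0, "dy": 0, "dz": 0, "turn": 0}]'

```text
clock: 6.47
position: [0.5063, 0.0787, 0.1014]
ee_rot: [0.024, 0.784, 0.62, 0.025]
contact_force: [0.0, 0.8, 0.6]
width: 0.0509
```

Emit:
play_rows --series '[{"fingers": 1, "dx": 0, "dy": 0, "dz": 10, "turn": 0}, {"fingers": 1, "dx": 0, "dy": 0, "dz": 20, "turn": 0}, {"fingers": 1, "dx": 0, "dy": 0, "dz": 25, "turn": 0}, {"fingers": 1, "dx": 0, "dy": 0, "dz": 25, "turn": 0}, {"fingers": 1, "dx": 6, "dy": -30, "dz": 0, "turn": 0}, {"fingers": 1, "dx": 6, "dy": -32, "dz": 0, "turn": 0}, {"fingers": 1, "dx": 6, "dy": -32, "dz": 0, "turn": 0}, {"fingers": 1, "dx": 6, "dy": -32, "dz": 0, "turn": 0}, {"fingers": 1, "dx": 6, "dy": -32, "dz": 0, "turn": 0}, {"fingers": 1, "dx": 4, "dy": -25, "dz": 0, "turn": 0}, {"fingers": 1, "dx": 0, "dy": -10, "dz": 0, "turn": 0}, {"fingers": 1, "dx": 0, "dy": 0, "dz": 0, "turn": 0}]'

```text
clock: 7.47
position: [0.5394, -0.1223, 0.1817]
ee_rot: [0.024, 0.782, 0.623, 0.023]
contact_force: [0.0, 1.0, -2.2]
width: 0.0509
```

```bash
python3 - <<'E'
from look import *
s,p=look("w4.png",[],.12)
p=get_image("side")
for m in masks_of(p,"medium_tin_1"): print(round(m["p"],2),fit(p,m,.09,.018,.04))
for m in masks_of(p,"large_tin_1"): print(round(m["p"],2),fit(p,m,.09,.026,.04),fit(p,m,.163,.026,.04))
E
```

```text
t 7.47 pos [ 0.5394 -0.1223  0.1817] yaw 77.1 w 0.050888419100036816 q [-0.36  0.25  1.7   0.02  1.13 -1.71] tips 0.011
0.9 [ 0.48405064 -0.10166531]
0.6 [ 0.59796504 -0.1293432 ]
0.82 [0.63346789 0.05141733] [0.58214918 0.11262401]
0.56 [ 0.57678938 -0.21693359] [ 0.53194208 -0.12522565]
```

View pics/w4.png

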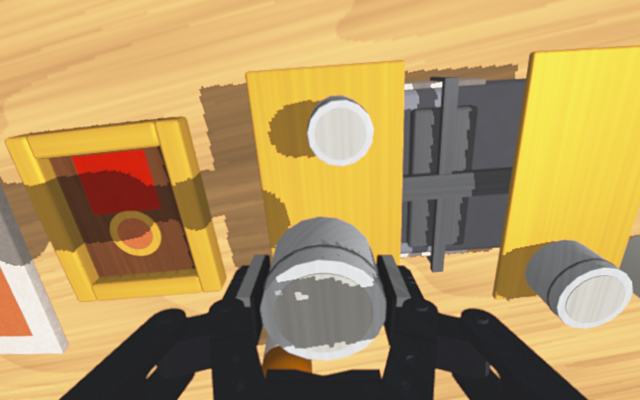

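Emit:
play_rows --series '[{"fingers": 1, "dx": 1, "dy": 3, "dz": -15, "turn": 0}, {"fingers": 1, "dx": 1, "dy": 3, "dz": -15, "turn": 0}, {"fingers": 1, "dx": 0, "dy": 0, "dz": -15, "turn": 0}, {"fingers": 1, "dx": 0, "dy": 0, "dz": -12, "turn": 0}, {"fingers": 1, "dx": 0, "dy": 0, "dz": -8, "turn": 0}, {"fingers": 1, "dx": 0, "dy": 0, "dz": -5, "turn": 0}, {"fingers": 1, "dx": 0, "dy": 0, "dz": 0, "turn": 0}]'

```text
clock: 8.25
position: [0.54, -0.1008, 0.1112]
ee_rot: [0.023, 0.777, 0.629, 0.025]
contact_force: [0.0, 0.1, -2.0]
width: 0.0511
```

Emit:
play_rows --series '[{"fingers": 1, "dx": 0, "dy": -7, "dz": 0, "turn": 0}, {"fingers": 1, "dx": 0, "dy": -5, "dz": -3, "turn": 0}, {"fingers": 1, "dx": 0, "dy": 0, "dz": -3, "turn": 0}, {"fingers": 1, "dx": 0, "dy": 0, "dz": 0, "turn": 0}]'

```text
clock: 8.58
position: [0.5414, -0.1132, 0.1068]
ee_rot: [0.024, 0.776, 0.63, 0.026]
contact_force: [-0.6, 0.3, -2.6]
width: 0.0508
```

Emit:
play_rows --series '[{"fingers": 1, "dx": 0, "dy": -1, "dz": -4, "turn": 0}, {"fingers": 1, "dx": 0, "dy": 0, "dz": -2, "turn": 0}, {"fingers": 1, "dx": 0, "dy": 0, "dz": 0, "turn": 0}, {"fingers": 0, "dx": 0, "dy": 0, "dz": 0, "turn": 0}, {"fingers": -0.3, "dx": 0, "dy": 0, "dz": 0, "turn": 0}, {"fingers": -1, "dx": 0, "dy": 0, "dz": 0, "turn": 0}, {"fingers": -1, "dx": 0, "dy": 0, "dz": 0, "turn": 0}, {"fingers": -1, "dx": 0, "dy": 0, "dz": 0, "turn": 0}]'

```text
clock: 9.25
position: [0.5434, -0.1157, 0.1024]
ee_rot: [0.027, 0.777, 0.629, 0.028]
contact_force: [-0.4, -0.6, 0.9]
width: 0.0855
```

Emit:
play_rows --series '[{"fingers": -1, "dx": 0, "dy": 0, "dz": 15, "turn": 0}, {"fingers": -1, "dx": 0, "dy": 0, "dz": 20, "turn": 0}, {"fingers": -1, "dx": 0, "dy": 0, "dz": 25, "turn": 0}, {"fingers": -1, "dx": -20, "dy": 5, "dz": 10, "turn": 0}, {"fingers": -1, "dx": -20, "dy": 5, "dz": 0, "turn": 0}, {"fingers": -1, "dx": -15, "dy": 5, "dz": 0, "turn": 0}, {"fingers": -1, "dx": -4, "dy": 0, "dz": 0, "turn": 0}, {"fingers": -1, "dx": 0, "dy": 0, "dz": 0, "turn": 0}, {"fingers": -1, "dx": 0, "dy": 0, "dz": 0, "turn": 0}]'

```text
clock: 10.0
position: [0.4844, -0.1011, 0.1767]
ee_rot: [0.029, 0.776, 0.629, 0.029]
contact_force: [-0.2, 0.0, 0.1]
width: 0.0854
```

```bash
python3 - <<'E'
from look import *
s=get_state();print(s["position"],s["clock"])
for n in ["side","scene","wrist"]:
  p=get_image(n)
  for l,r in [("medium_tin_1",.018),("large_tin_1",.026)]:
    for m in masks_of(p,l):
        if m["p"]>.4:print(n,l,round(m["p"],2),"@82",np.round(fit(p,m,.082,r,.04,s),4),"@98",np.round(fit(p,m,.098,r,.04,s),4))
E
```

```text
[ 0.4843582  -0.10114477  0.17672852] 10.0
side medium_tin_1 0.78 @82 [ 0.4829 -0.0988] @98 [ 0.4755 -0.0818]
side medium_tin_1 0.76 @82 [ 0.5977 -0.1291] @98 [ 0.5875 -0.1114]
side large_tin_1 0.83 @82 [0.6459 0.0354] @98 [0.6345 0.049 ]
side large_tin_1 0.75 @82 [ 0.544  -0.1115] @98 [ 0.5351 -0.0942]
scene medium_tin_1 0.8 @82 [ 0.5969 -0.1323] @98 [ 0.6043 -0.1216]
scene medium_tin_1 0.79 @82 [ 0.4833 -0.1016] @98 [ 0.4931 -0.0915]
scene large_tin_1 0.93 @82 [0.6269 0.0401] @98 [0.6338 0.0474]
scene large_tin_1 0.75 @82 [ 0.5416 -0.1173] @98 [ 0.5502 -0.1069]
wrist medium_tin_1 0.89 @82 [ 0.6044 -0.1321] @98 [ 0.587  -0.1281]
wrist medium_tin_1 0.66 @82 [ 0.4832 -0.1007] @98 [ 0.4756 -0.0993]
wrist large_tin_1 0.79 @82 [0.6291 0.0611] @98 [0.6097 0.0491]
wrist large_tin_1 0.55 @82 [ 0.5439 -0.1166] @98 [ 0.5313 -0.1138]
```

Emit:
play_rows --series '[{"fingers": -0.4, "dx": -1, "dy": 0, "dz": -15, "turn": 0}, {"fingers": -0.4, "dx": 0, "dy": 0, "dz": -18, "turn": 0}, {"fingers": -0.4, "dx": 0, "dy": 0, "dz": -18, "turn": 0}, {"fingers": -0.4, "dx": 0, "dy": 0, "dz": -14, "turn": 0}, {"fingers": -0.4, "dx": 0, "dy": 0, "dz": -10, "turn": 0}, {"fingers": -0.4, "dx": 0, "dy": 0, "dz": -5, "turn": 0}, {"fingers": -0.4, "dx": 0, "dy": 0, "dz": 0, "turn": 0}]'

```text
clock: 11.03
position: [0.4854, -0.1018, 0.0941]
ee_rot: [0.031, 0.776, 0.629, 0.03]
contact_force: [-0.3, -0.1, -0.0]
width: 0.06
```

Emit:
play_rows --series '[{"fingers": -0.4, "dx": -2, "dy": 1, "dz": 6, "turn": 0}, {"fingers": 0.2, "dx": 0, "dy": 0, "dz": 0, "turn": 0}, {"fingers": 1, "dx": 0, "dy": 0, "dz": 0, "turn": 0}, {"fingers": 1, "dx": 0, "dy": 0, "dz": 0, "turn": 0}, {"fingers": 1, "dx": 0, "dy": 0, "dz": 0, "turn": 0}, {"fingers": 1, "dx": 0, "dy": 0, "dz": 0, "turn": 0}, {"fingers": 1, "dx": 0, "dy": 0, "dz": 0, "turn": 0}]'

```text
clock: 11.62
position: [0.4851, -0.1012, 0.1037]
ee_rot: [0.033, 0.776, 0.629, 0.031]
contact_force: [0.4, 0.4, -1.5]
width: 0.0348
```

Emit:
play_rows --series '[{"fingers": 1, "dx": 0, "dy": 0, "dz": 10, "turn": 0}, {"fingers": 1, "dx": 0, "dy": 0, "dz": 20, "turn": 0}, {"fingers": 1, "dx": 0, "dy": 0, "dz": 25, "turn": 0}, {"fingers": 1, "dx": 0, "dy": 0, "dz": 25, "turn": 0}, {"fingers": 1, "dx": 4, "dy": 30, "dz": 0, "turn": 0}, {"fingers": 1, "dx": 4, "dy": 32, "dz": 0, "turn": 0}, {"fingers": 1, "dx": 4, "dy": 32, "dz": 0, "turn": 0}, {"fingers": 1, "dx": 4, "dy": 32, "dz": 0, "turn": 0}, {"fingers": 1, "dx": 4, "dy": 30, "dz": 0, "turn": 0}, {"fingers": 1, "dx": 0, "dy": 15, "dz": 0, "turn": 0}, {"fingers": 1, "dx": 0, "dy": 8, "dz": 0, "turn": 0}, {"fingers": 1, "dx": 0, "dy": 0, "dz": 0, "turn": 0}, {"fingers": 1, "dx": 0, "dy": 0, "dz": 0, "turn": 0}, {"fingers": 1, "dx": 0, "dy": 0, "dz": 0, "turn": 0}]'

```text
clock: 12.78
position: [0.5044, 0.0831, 0.1876]
ee_rot: [0.033, 0.778, 0.627, 0.031]
contact_force: [-0.2, 0.7, -1.4]
width: 0.0353
```

Emit:
play_rows --series '[{"fingers": 1, "dx": 1, "dy": -2, "dz": -15, "turn": 0}, {"fingers": 1, "dx": 0, "dy": -2, "dz": -15, "turn": 0}, {"fingers": 1, "dx": 0, "dy": 0, "dz": -15, "turn": 0}, {"fingers": 1, "dx": 0, "dy": 0, "dz": -10, "turn": 0}, {"fingers": 1, "dx": 0, "dy": 0, "dz": -6, "turn": 0}, {"fingers": 1, "dx": 0, "dy": 0, "dz": 0, "turn": 0}, {"fingers": 1, "dx": 0, "dy": 0, "dz": 0, "turn": 0}]'

```text
clock: 13.37
position: [0.5064, 0.0701, 0.1253]
ee_rot: [0.036, 0.781, 0.623, 0.031]
contact_force: [0.6, -0.6, -1.3]
width: 0.0348
```

Emit:
play_rows --series '[{"fingers": 1, "dx": 0, "dy": 7, "dz": -2, "turn": 0}, {"fingers": 1, "dx": 0, "dy": 0, "dz": -3, "turn": 0}, {"fingers": 1, "dx": 0, "dy": 0, "dz": 0, "turn": 0}]'

```text
clock: 13.62
position: [0.5078, 0.0766, 0.1215]
ee_rot: [0.037, 0.781, 0.622, 0.032]
contact_force: [0.3, -0.2, -1.2]
width: 0.0348
```

Emit:
play_rows --series '[{"fingers": 1, "dx": -1, "dy": 0, "dz": -4, "turn": 0}, {"fingers": 1, "dx": 0, "dy": 0, "dz": -1, "turn": 0}, {"fingers": 1, "dx": 0, "dy": 0, "dz": 0, "turn": 0}, {"fingers": 0.3, "dx": 0, "dy": 0, "dz": 0, "turn": 0}, {"fingers": 0, "dx": 0, "dy": 0, "dz": 0, "turn": 0}, {"fingers": -0.3, "dx": 0, "dy": 0, "dz": 0, "turn": 0}, {"fingers": -0.6, "dx": 0, "dy": 0, "dz": 0, "turn": 0}, {"fingers": -0.6, "dx": 0, "dy": 0, "dz": 0, "turn": 0}, {"fingers": -0.6, "dx": 0, "dy": 0, "dz": 15, "turn": 0}, {"fingers": -0.6, "dx": 0, "dy": 0, "dz": 20, "turn": 0}, {"fingers": -0.6, "dx": 0, "dy": 0, "dz": 25, "turn": 0}, {"fingers": -1, "dx": 0, "dy": 0, "dz": 30, "turn": 0}, {"fingers": -1, "dx": 0, "dy": 0, "dz": 30, "turn": 0}, {"fingers": -1, "dx": -5, "dy": 30, "dz": 20, "turn": 0}, {"fingers": -1, "dx": -5, "dy": 36, "dz": 0, "turn": 0}, {"fingers": -1, "dx": -5, "dy": 36, "dz": 0, "turn": 0}, {"fingers": -1, "dx": 0, "dy": 36, "dz": 0, "turn": 0}, {"fingers": -1, "dx": 0, "dy": 36, "dz": 0, "turn": 0}, {"fingers": -1, "dx": 0, "dy": 15, "dz": 0, "turn": 0}, {"fingers": -1, "dx": 0, "dy": 0, "dz": 0, "turn": 0}]'

```text
clock: 15.28
position: [0.4911, 0.2728, 0.2673]
ee_rot: [0.038, 0.783, 0.62, 0.037]
contact_force: [0.2, 0.1, 0.4]
width: 0.0851
```

```bash
python3 - <<'E'
from look import *
s,p=look("w5.png",["small_tin_1","stand"],.09)
for n in ["side","scene"]:
  p=get_image(n)
  for l,r in [("medium_tin_1",.018),("large_tin_1",.026)]:
    for m in masks_of(p,l):
        if m["p"]>.4:print(n,l,round(m["p"],2),"@90",np.round(fit(p,m,.09,r,.04,s),4))
E
```

```text
t 15.28 pos [0.4911 0.2728 0.2673] yaw 76.7 w 0.08508810502233537 q [ 0.42  0.2   1.55 -0.06  1.3  -0.91] tips 0.011
small_tin_1 0.93 [348. 184.] [331, 167, 357, 201] [0.516 0.293 0.09 ]
small_tin_1 0.91 [332.  65.] [308, 33, 360, 91] [0.407 0.302 0.09 ]
small_tin_1 0.85 [422. 174.] [408, 157, 442, 191] [0.523 0.366 0.09 ]
stand 0.66 [379. 179.] [303, 128, 465, 230] [0.518 0.324 0.09 ]
side medium_tin_1 0.86 @90 [0.5065 0.0776]
side medium_tin_1 0.83 @90 [ 0.5987 -0.1298]
side large_tin_1 0.91 @90 [ 0.5429 -0.1149]
side large_tin_1 0.44 @90 [0.6155 0.0744]
scene medium_tin_1 0.83 @90 [ 0.5974 -0.1328]
scene medium_tin_1 0.54 @90 [0.5073 0.0748]
scene large_tin_1 0.82 @90 [0.6344 0.0477]
scene large_tin_1 0.65 @90 [ 0.5412 -0.1188]
```

View pics/w5.png

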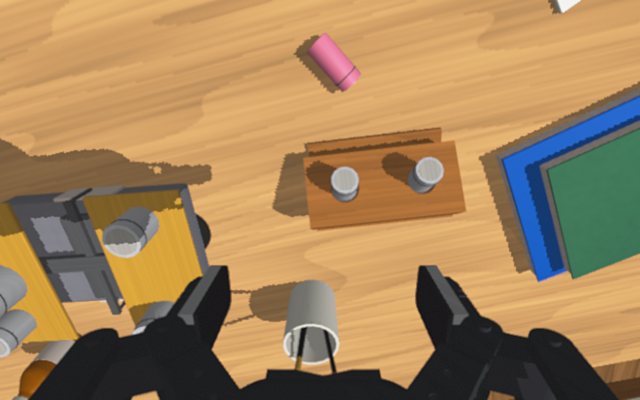

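The stand is at (311–465,130–229) px. Its slim tins are at (344,183) and (427,174) px; they are bare metal, sit in the pockets and lean. The third detection, at (333,62) px, is pink and lies on the table, so it's excluded. Next I'll triangulate the two slim tins.

```bash
cat > small.py <<'E'
from h import *
def measure(psi,th=35,n=["wrist","side","scene"]):
    s=get_state();a=np.array([-np.sin(np.radians(th))*np.cos(psi),-np.sin(np.radians(th))*np.sin(psi),np.cos(np.radians(th))])
    obs={0:[],1:[]}; st=[]
    for v in n:
        p=get_image(v)
        for m in masks_of(p,"small_tin_1"):
            g=atz(p,mcen(m),.065,s)
            ok=m["p"]>.4 and g[0]>.47 and np.median(np.ptp(p["pixels"][m["region"]].astype(int),axis=1))<60
            if ok: obs[int(g[1]>.325)].append((p,mcen(m)))
            print(v,round(m["p"],2),np.round(mcen(m)),np.round(g,3),ok)
        M=[m for m in masks_of(p,"stand") if m["p"]>.5]
        if M: st.append((v,np.round(atz(p,mcen(M[0]),.045,s),3)))
    for k,o in obs.items():
        f=lambda q:np.concatenate([cen(proj(p,cyl(*q,.014,.034,a),s))-c for p,c in o])
        r=least_squares(f,[.53,.3+.08*k,.05],diff_step=1e-4)
        print("mouth",k,np.round(r.x,4),"res",np.round(r.fun,1),"grip d26",np.round(r.x+.026*a,4))
    print(st)
E
python3 -c "
from small import *
measure(-.115)"
```

```text
wrist 0.97 [430. 172.] [0.535 0.375 0.065] True
wrist 0.85 [337.  61.] [0.406 0.304 0.065] False
wrist 0.72 [348. 182.] [0.524 0.289 0.065] True
side 0.75 [231. 336.] [0.536 0.374 0.065] True
side 0.75 [314. 361.] [0.393 0.326 0.065] False
side 0.53 [268. 305.] [0.527 0.289 0.065] True
side 0.47 [417. 159.] [ 0.506 -0.261  0.065] False
scene 0.77 [424. 266.] [0.522 0.289 0.065] True
scene 0.6 [453. 251.] [0.443 0.312 0.065] False
scene 0.52 [451. 294.] [0.532 0.374 0.065] True
scene 0.52 [424. 294.] [0.577 0.331 0.065] True
mouth 0 [0.5342 0.2881 0.0539] res [ 0.3  0.1  0.8 -0.1 -0.1  0.3] grip d26 [0.5194 0.2898 0.0752]
mouth 1 [0.5522 0.3679 0.039 ] res [-7.2  3.5  0.7 -0.4 -5.9  3.7 21.4  3.4] grip d26 [0.5373 0.3697 0.0603]
[('wrist', array([0.538, 0.331, 0.045])), ('side', array([0.535, 0.34 , 0.045])), ('scene', array([0.568, 0.33 , 0.045]))]
```

Emit:
play_rows --series '[{"fingers": -0.4, "dx": 10, "dy": 6, "dz": -20, "turn": 0.06}, {"fingers": -0.4, "dx": 10, "dy": 6, "dz": -25, "turn": 0.05}, {"fingers": -0.4, "dx": 9, "dy": 5, "dz": -25, "turn": 0}, {"fingers": -0.4, "dx": 0, "dy": 0, "dz": -25, "turn": 0}, {"fingers": -0.4, "dx": 0, "dy": 0, "dz": -20, "turn": 0}, {"fingers": -0.4, "dx": 0, "dy": 0, "dz": -15, "turn": 0}, {"fingers": -0.4, "dx": 0, "dy": 0, "dz": -10, "turn": 0}, {"fingers": -0.4, "dx": 0, "dy": 0, "dz": 0, "turn": 0}, {"fingers": -0.4, "dx": 0, "dy": 0, "dz": 0, "turn": 0}]'

```text
clock: 16.93
position: [0.5226, 0.2885, 0.1237]
ee_rot: [0.038, 0.747, 0.663, 0.042]
contact_force: [-0.4, 0.4, -0.3]
width: 0.0598
```

```bash
python3 - <<'E'
from look import *
s,p=look("w6.png",["small_tin_1"],.075)
q=s["ee_rot"];print(R.from_quat([q[1],q[2],q[3],q[0]]).as_matrix()[:,2])
E
```

```text
t 16.93 pos [0.5226 0.2885 0.1237] yaw 83.2 w 0.059771796885881634 q [ 0.42  0.35  1.71 -0.06  0.97 -1.01] tips 0.011
small_tin_1 0.78 [327. 224.] [301, 200, 348, 249] [0.518 0.291 0.075]
small_tin_1 0.78 [334.  31.] [288, 0, 369, 71] [0.417 0.306 0.075]
small_tin_1 0.56 [460. 225.] [428, 199, 496, 249] [0.529 0.371 0.075]
[ 1.12027622e-01 -9.23335082e-04 -9.93704664e-01]
```

View pics/w6.png

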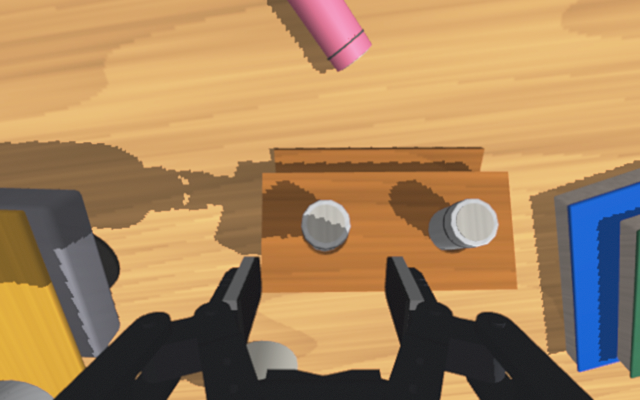

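The jaws are parallel to the stand. The target tin top is at (327,224) px, between the open jaws and slightly ahead of them in the view. I'll descend now.

Emit:
play_rows --series '[{"fingers": -0.4, "dx": -2, "dy": 2, "dz": -15, "turn": 0}, {"fingers": -0.4, "dx": 0, "dy": 0, "dz": -12, "turn": 0}, {"fingers": -0.4, "dx": 0, "dy": 0, "dz": -8, "turn": 0}, {"fingers": -0.4, "dx": 0, "dy": 0, "dz": -5, "turn": 0}, {"fingers": -0.4, "dx": 0, "dy": 0, "dz": 0, "turn": 0}]'

```text
clock: 17.45
position: [0.5252, 0.2927, 0.0898]
ee_rot: [0.04, 0.746, 0.663, 0.049]
contact_force: [0.6, -0.5, 0.2]
width: 0.0599
```

Emit:
play_rows --series '[{"fingers": -0.4, "dx": -5, "dy": -2, "dz": -9, "turn": 0}, {"fingers": -0.4, "dx": -1, "dy": 0, "dz": -8, "turn": 0}, {"fingers": -0.4, "dx": 0, "dy": 0, "dz": -3, "turn": 0}, {"fingers": -0.4, "dx": 0, "dy": 0, "dz": 0, "turn": 0}]'

```text
clock: 17.78
position: [0.5215, 0.2916, 0.0718]
ee_rot: [0.041, 0.746, 0.662, 0.052]
contact_force: [-0.1, 0.4, 0.6]
width: 0.0599
```

Emit:
play_rows --series '[{"fingers": -0.4, "dx": -2, "dy": -1, "dz": -2, "turn": 0}, {"fingers": 0, "dx": 0, "dy": 0, "dz": 0, "turn": 0}, {"fingers": 0.3, "dx": 0, "dy": 0, "dz": 0, "turn": 0}, {"fingers": 1, "dx": 0, "dy": 0, "dz": 0, "turn": 0}, {"fingers": 1, "dx": 0, "dy": 0, "dz": 0, "turn": 0}, {"fingers": 1, "dx": 0, "dy": 0, "dz": 0, "turn": 0}, {"fingers": 1, "dx": 0, "dy": 0, "dz": 0, "turn": 0}]' --squeeze 30

```text
clock: 18.37
position: [0.5209, 0.2911, 0.0713]
ee_rot: [0.041, 0.746, 0.662, 0.053]
contact_force: [-0.3, 0.0, -0.8]
width: 0.0268
```

Emit:
play_rows --series '[{"fingers": 1, "dx": -3, "dy": 0, "dz": 5, "turn": 0}, {"fingers": 1, "dx": -3, "dy": 0, "dz": 5, "turn": 0}, {"fingers": 1, "dx": -3, "dy": 1, "dz": 4, "turn": 0}, {"fingers": 1, "dx": 0, "dy": 0, "dz": 0, "turn": 0}, {"fingers": 1, "dx": 0, "dy": 0, "dz": 0, "turn": 0}]'

```text
clock: 18.78
position: [0.5108, 0.2923, 0.087]
ee_rot: [0.041, 0.746, 0.662, 0.053]
contact_force: [-0.1, -0.2, -0.9]
width: 0.0272
```

Emit:
play_rows --series '[{"fingers": 1, "dx": 4, "dy": 0, "dz": 3, "turn": 0}, {"fingers": 1, "dx": 4, "dy": 0, "dz": 3, "turn": 0}, {"fingers": 1, "dx": 4, "dy": -1, "dz": 2, "turn": 0}, {"fingers": 1, "dx": 0, "dy": 0, "dz": 0, "turn": 0}]'

```text
clock: 19.12
position: [0.515, 0.2904, 0.0918]
ee_rot: [0.036, 0.747, 0.662, 0.045]
contact_force: [-0.5, -0.5, -0.7]
width: 0.0269
```

```bash
python3 - <<'E'
from look import *
s=get_state();p=get_image("side");c=p["pixels"][270:370,190:310,::-1]
q=get_image("scene");d=q["pixels"][220:320,380:500,::-1]
cv2.imwrite("pics/z7.png",cv2.resize(np.hstack([c,d]),None,fx=3.3,fy=3.3,interpolation=cv2.INTER_CUBIC))
E
```

```text
(no output)
```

View pics/z7.png

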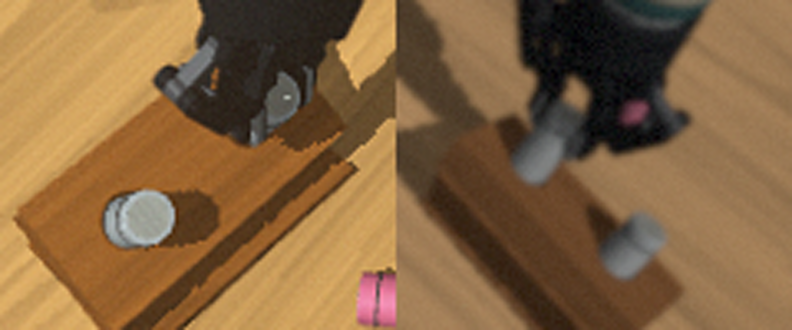

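The crops show the left slim tin held by the jaws, still leaning with its foot at the pocket. The second slim tin is untouched and the pink one is on the table, undisturbed. I'll continue the pivot.

Emit:
play_rows --series '[{"fingers": 1, "dx": 7, "dy": 0, "dz": 4, "turn": 0}, {"fingers": 1, "dx": 7, "dy": 0, "dz": 3, "turn": 0}, {"fingers": 1, "dx": 7, "dy": 0, "dz": 3, "turn": 0}, {"fingers": 1, "dx": 0, "dy": 0, "dz": 0, "turn": 0}]'

```text
clock: 19.55
position: [0.5277, 0.2894, 0.0991]
ee_rot: [0.031, 0.748, 0.662, 0.037]
contact_force: [-0.8, 0.5, -0.2]
width: 0.0271
```

Emit:
play_rows --series '[{"fingers": 1, "dx": 7, "dy": 0, "dz": 2, "turn": 0}, {"fingers": 1, "dx": 7, "dy": 0, "dz": 1, "turn": 0}, {"fingers": 1, "dx": 5, "dy": 0, "dz": 1, "turn": 0}, {"fingers": 1, "dx": 0, "dy": 0, "dz": 0, "turn": 0}]'

```text
clock: 19.88
position: [0.5391, 0.2882, 0.1017]
ee_rot: [0.026, 0.749, 0.662, 0.029]
contact_force: [-0.8, 1.1, -0.7]
width: 0.027
```

```bash
python3 - <<'E'
from look import *
s,w=look("w8.png",["small_tin_1"],.1)
p=get_image("side");c=p["pixels"][250:370,190:310,::-1]
q=get_image("scene");d=q["pixels"][200:320,380:500,::-1]
r=lambda a,f:cv2.resize(a,None,fx=f,fy=f,interpolation=cv2.INTER_CUBIC)
cv2.imwrite("pics/z8.png",np.hstack([r(c,2.2),r(d,2.2),r(w["pixels"][160:400,200:440,::-1],1.1)]))
E
```

```text
t 19.88 pos [0.5391 0.2882 0.1017] yaw 83.0 w 0.02700273550722783 q [ 0.39  0.4   1.69 -0.04  0.98 -1.03] tips 0.011
small_tin_1 0.81 [327. 266.] [290, 210, 354, 314] [0.531 0.29  0.1  ]
small_tin_1 0.78 [482. 218.] [442, 187, 523, 248] [0.516 0.36  0.1  ]
small_tin_1 0.7 [ 14. 358.] [0, 264, 56, 399] [0.569 0.116 0.1  ]
small_tin_1 0.59 [338.  18.] [304, 0, 373, 48] [0.432 0.306 0.1  ]
```

View pics/z8.png

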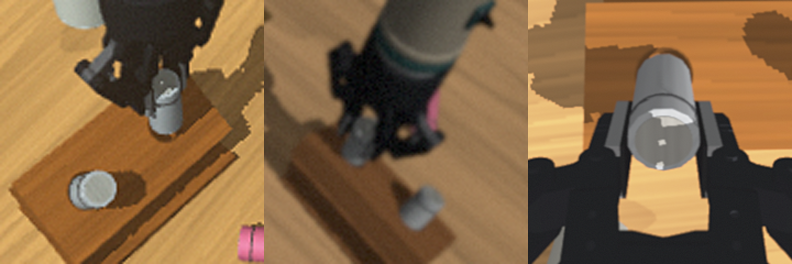

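The crops show the tin pivoted to nearly upright over the pocket, seen almost end-on in the wrist crop. I'll lift it and carry it to the middle of pan_a.

Emit:
play_rows --series '[{"fingers": 1, "dx": 0, "dy": 0, "dz": 15, "turn": 0}, {"fingers": 1, "dx": 0, "dy": 0, "dz": 25, "turn": 0}, {"fingers": 1, "dx": 0, "dy": 0, "dz": 30, "turn": 0}, {"fingers": 1, "dx": 0, "dy": 0, "dz": 30, "turn": 0}, {"fingers": 1, "dx": 4, "dy": -25, "dz": 10, "turn": -0.03}, {"fingers": 1, "dx": 4, "dy": -32, "dz": 0, "turn": -0.03}, {"fingers": 1, "dx": 4, "dy": -35, "dz": 0, "turn": -0.03}, {"fingers": 1, "dx": 4, "dy": -35, "dz": 0, "turn": 0}, {"fingers": 1, "dx": 4, "dy": -35, "dz": 0, "turn": 0}, {"fingers": 1, "dx": 4, "dy": -30, "dz": 0, "turn": 0}, {"fingers": 1, "dx": 0, "dy": -15, "dz": 0, "turn": 0}, {"fingers": 1, "dx": 0, "dy": -5, "dz": 0, "turn": 0}, {"fingers": 1, "dx": 0, "dy": 0, "dz": 0, "turn": 0}, {"fingers": 1, "dx": 0, "dy": 0, "dz": 0, "turn": 0}]'

```text
clock: 21.25
position: [0.5878, 0.0644, 0.2311]
ee_rot: [0.052, 0.776, 0.627, 0.053]
contact_force: [-0.7, -0.1, -0.6]
width: 0.0271
```

```bash
cat > held.py <<'E'
from look import *
s,w=look("w9.png",[],.1)
a=R.from_quat(np.roll(s["ee_rot"],-1)).as_matrix();g=s["position"]-.008*a[:,2];ty=a[:,1]*[1,1,0]
M=[m for m in masks_of(w,"small_tin_1") if m["p"]>.3]
for m in M: print(round(m["p"],2),mcen(m),m["region"].sum())
m=min(M,key=lambda m:abs(m["xy"][0]-325)+abs(m["xy"][1]-270))
def sil(q):
    th,h=q; ax=np.array([0,0,1])*np.cos(th)-ty*np.sin(th); im=np.zeros((400,640),np.uint8)
    cv2.fillConvexPoly(im,cv2.convexHull(proj(w,cyl(*(g-h*ax),.014,.056,ax),s).astype(np.float32)).astype(int),1);return im>0
best=sorted([((sil((t,h))&m["region"]).sum()/(sil((t,h))|m["region"]).sum(),round(np.degrees(t)),h) for t in np.radians(range(-30,46,3)) for h in (.043,.047,.051,.055)],reverse=True)[:4]
print("lean toward robot(deg), h:",best)
for n in ["side","scene"]:
  p=get_image(n)
  for l,r in [("medium_tin_1",.018),("large_tin_1",.026)]:
    for m in masks_of(p,l):
        if m["p"]>.4:print(n,l,round(m["p"],2),"@90",np.round(fit(p,m,.09,r,.04,s),4))
E
python3 held.py
```

```text
t 21.25 pos [0.5878 0.0644 0.2311] yaw 78.0 w 0.027064921671288995 q [ 0.    0.23  1.6  -0.02  1.16 -1.35] tips 0.011
0.86 [322.54944853 264.19540441] 5440
0.67 [564.5818666   52.69584984] 15397
0.38 [ 96.35606414 123.98235508] 19269
lean toward robot(deg), h: [(np.float64(0.9238826815642458), 3, 0.055), (np.float64(0.913274033527198), 0, 0.055), (np.float64(0.8916500994035785), -3, 0.055), (np.float64(0.8793073593073593), 6, 0.055)]
side medium_tin_1 0.79 @90 [0.507  0.0781]
side medium_tin_1 0.77 @90 [ 0.5989 -0.1293]
side large_tin_1 0.76 @90 [ 0.544  -0.1162]
side large_tin_1 0.58 @90 [0.6337 0.05  ]
side large_tin_1 0.42 @90 [ 0.6565 -0.1166]
scene medium_tin_1 0.68 @90 [ 0.5968 -0.1324]
scene medium_tin_1 0.63 @90 [0.5072 0.0752]
scene medium_tin_1 0.55 @90 [ 0.7367 -0.1588]
scene large_tin_1 0.69 @90 [ 0.543  -0.1176]
scene large_tin_1 0.6 @90 [0.6346 0.047 ]
```

Emit:
play_rows --series '[{"fingers": 1, "dx": -7, "dy": 0, "dz": -15, "turn": 0}, {"fingers": 1, "dx": -7, "dy": 0, "dz": -15, "turn": 0}, {"fingers": 1, "dx": -7, "dy": 0, "dz": -15, "turn": 0}, {"fingers": 1, "dx": -2, "dy": 0, "dz": -12, "turn": 0}, {"fingers": 1, "dx": 0, "dy": 0, "dz": -8, "turn": 0}, {"fingers": 1, "dx": 0, "dy": 0, "dz": -4, "turn": 0}, {"fingers": 1, "dx": 0, "dy": 0, "dz": 0, "turn": 0}, {"fingers": 1, "dx": 0, "dy": 0, "dz": 0, "turn": 0}]'

```text
clock: 22.32
position: [0.5646, 0.0683, 0.1599]
ee_rot: [0.053, 0.774, 0.629, 0.054]
contact_force: [1.0, -0.3, -0.7]
width: 0.0269
```

Emit:
play_rows --series '[{"fingers": 1, "dx": 1, "dy": -2, "dz": -10, "turn": 0}, {"fingers": 1, "dx": 0, "dy": -2, "dz": -10, "turn": 0}, {"fingers": 1, "dx": 0, "dy": 0, "dz": -6, "turn": 0}, {"fingers": 1, "dx": 0, "dy": 0, "dz": -3, "turn": 0}, {"fingers": 1, "dx": 0, "dy": 0, "dz": 0, "turn": 0}, {"fingers": 1, "dx": 0, "dy": 0, "dz": 0, "turn": 0}]'

```text
clock: 22.82
position: [0.5694, 0.0638, 0.1313]
ee_rot: [0.055, 0.773, 0.629, 0.056]
contact_force: [-0.6, 0.0, -1.0]
width: 0.0273
```

Emit:
play_rows --series '[{"fingers": 1, "dx": -2, "dy": 0, "dz": -3, "turn": 0}, {"fingers": 1, "dx": 0, "dy": 0, "dz": -3, "turn": 0}, {"fingers": 1, "dx": 0, "dy": 0, "dz": 0, "turn": 0}]'

```text
clock: 23.07
position: [0.5686, 0.0638, 0.1262]
ee_rot: [0.056, 0.773, 0.629, 0.058]
contact_force: [-0.1, -0.2, -1.3]
width: 0.0268
```

Emit:
play_rows --series '[{"fingers": 1, "dx": 0, "dy": 0, "dz": -2, "turn": 0}, {"fingers": 1, "dx": 0, "dy": 0, "dz": -1, "turn": 0}, {"fingers": 1, "dx": 0, "dy": 0, "dz": 0, "turn": 0}]'

```text
clock: 23.32
position: [0.5691, 0.0638, 0.1248]
ee_rot: [0.057, 0.773, 0.629, 0.058]
contact_force: [-2.0, -0.4, 0.4]
width: 0.027
```

Emit:
play_rows --series '[{"fingers": 1, "dx": 0, "dy": 0, "dz": -2, "turn": 0}, {"fingers": 1, "dx": 0, "dy": 0, "dz": 0, "turn": 0}, {"fingers": 0.45, "dx": 0, "dy": 0, "dz": 0, "turn": 0}, {"fingers": 0.3, "dx": 0, "dy": 0, "dz": 0, "turn": 0}, {"fingers": 0.1, "dx": 0, "dy": 0, "dz": 0, "turn": 0}, {"fingers": -0.3, "dx": 0, "dy": 0, "dz": 0, "turn": 0}, {"fingers": -0.4, "dx": 0, "dy": 0, "dz": 0, "turn": 0}, {"fingers": -0.4, "dx": 0, "dy": 0, "dz": 0, "turn": 0}]'

```text
clock: 23.98
position: [0.5699, 0.0639, 0.1241]
ee_rot: [0.058, 0.773, 0.629, 0.06]
contact_force: [0.6, 0.7, -0.3]
width: 0.0596
```

Emit:
play_rows --series '[{"fingers": -0.4, "dx": 0, "dy": 0, "dz": 15, "turn": 0}, {"fingers": -0.4, "dx": 0, "dy": 0, "dz": 20, "turn": 0}, {"fingers": -0.4, "dx": 0, "dy": 0, "dz": 25, "turn": 0}, {"fingers": -0.4, "dx": 0, "dy": 0, "dz": 25, "turn": 0}, {"fingers": -0.4, "dx": 0, "dy": 0, "dz": 0, "turn": 0}]'

```text
clock: 24.4
position: [0.5675, 0.0638, 0.2089]
ee_rot: [0.055, 0.773, 0.629, 0.056]
contact_force: [1.6, -1.0, 0.6]
width: 0.0599
```

```bash
python3 - <<'E'
from look import *
s=get_state();print(s["position"])
p=get_image("side");c=p["pixels"][140:260,270:430,::-1]
for m in masks_of(p,"small_tin_1"):
    if m["p"]>.4: print(m["p"],mcen(m),fit(p,m,.082,.014,.056))
    
q=get_image("scene");d=q["pixels"][120:260,260:390,::-1]
for m in masks_of(q,"small_tin_1"):
    if m["p"]>.4: print(m["p"],mcen(m),fit(q,m,.082,.014,.056))
cv2.imwrite("pics/z9.png",np.hstack([cv2.resize(c,(420,315)),cv2.resize(d,(292,315))]))
E
```

```text
[0.56750123 0.06384145 0.2088864 ]
0.95 [314.67692308 361.55042735] [0.37794642 0.34401516]
0.76 [322.23708207 208.98784195] [0.56785741 0.06586552]
0.51 [231.69402985 335.86940299] [0.51244811 0.3879538 ]
0.8 [341.58158996 205.94979079] [0.56833924 0.06256036]
0.65 [451.06140351 294.10087719] [0.55772597 0.37463376]
0.59 [452.83333333 249.95348837] [0.47021966 0.31550123]
0.46 [298.90389016 155.85583524] [ 0.53865757 -0.12285608]
```

View pics/z9.png

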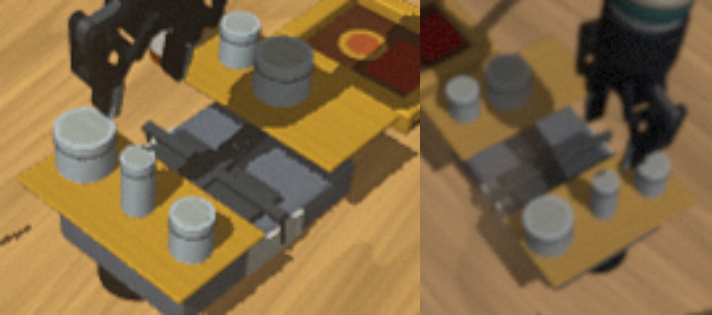

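Pan_a now shows the large, slim and medium tins all upright; in the side crop, slim is at (138,180) between large (85,145) and medium (192,228). Next is the second slim tin.

Emit:
play_rows --series '[{"fingers": -0.4, "dx": -4, "dy": 20, "dz": 10, "turn": 0.03}, {"fingers": -0.4, "dx": -4, "dy": 35, "dz": 0, "turn": 0.03}, {"fingers": -0.4, "dx": -4, "dy": 35, "dz": 0, "turn": 0.03}, {"fingers": -0.4, "dx": -4, "dy": 35, "dz": 0, "turn": 0}, {"fingers": -0.4, "dx": -4, "dy": 35, "dz": 0, "turn": 0}, {"fingers": -0.4, "dx": -4, "dy": 35, "dz": 0, "turn": 0}, {"fingers": -0.4, "dx": -4, "dy": 35, "dz": 0, "turn": 0}, {"fingers": -0.4, "dx": -4, "dy": 35, "dz": 0, "turn": 0}, {"fingers": -0.4, "dx": -4, "dy": 25, "dz": 0, "turn": 0}, {"fingers": -0.4, "dx": 0, "dy": 10, "dz": -15, "turn": 0}, {"fingers": -0.4, "dx": 0, "dy": 0, "dz": -25, "turn": 0}, {"fingers": -0.4, "dx": 0, "dy": 0, "dz": -20, "turn": 0}, {"fingers": -0.4, "dx": 0, "dy": 0, "dz": 0, "turn": 0}, {"fingers": -0.4, "dx": 0, "dy": 0, "dz": 0, "turn": 0}]'

```text
clock: 25.77
position: [0.5128, 0.3746, 0.1263]
ee_rot: [0.043, 0.744, 0.666, 0.036]
contact_force: [0.5, -0.2, 1.0]
width: 0.0596
```

```bash
cat > t2.py <<'E'
from look import *
s,p=look("w10.png",[],.075)
q=s["ee_rot"];print(np.round(R.from_quat(np.roll(q,-1)).as_matrix()[:,2],3))
th,psi=np.radians(35),-.12;a=np.array([-np.sin(th)*np.cos(psi),-np.sin(th)*np.sin(psi),np.cos(th)]);o=[]
for n in ["wrist","side","scene"]:
    if n!="wrist": p=get_image(n)
    for m in masks_of(p,"small_tin_1"):
        e=np.linalg.norm(atz(p,mcen(m),.065,s)[:2]-[.535,.375])
        if e<.02: o.append((p,mcen(m))); print(n,round(m["p"],2),np.round(mcen(m)),round(e,3))
f=lambda x:np.concatenate([cen(proj(p,cyl(*x,.014,.034,a),s))-c for p,c in o])
r=least_squares(f,[.545,.374,.054],diff_step=1e-4);print("mouth",np.round(r.x,4),np.round(r.fun,1),"TCP goal",np.round(r.x+.029*a+[.001,0,-.008],4))
E
python3 t2.py
```

```text
t 25.77 pos [0.5128 0.3746 0.1263] yaw 83.7 w 0.059613419477391974 q [ 0.56  0.41  1.61 -0.08  1.04 -0.86] tips 0.011
[ 0.111 -0.015 -0.994]
wrist 0.59 [327. 250.] 0.001
side 0.75 [233. 336.] 0.004
scene 0.75 [451. 294.] 0.003
mouth [0.5432 0.3725 0.0542] [-0.2  0.  -0.6  0.4  0.1 -0.3] TCP goal [0.5277 0.3745 0.0699]
```

Emit:
play_rows --series '[{"fingers": -0.4, "dx": 7, "dy": 0, "dz": -10, "turn": 0}, {"fingers": -0.4, "dx": 5, "dy": 0, "dz": -12, "turn": 0}, {"fingers": -0.4, "dx": 0, "dy": 0, "dz": -8, "turn": 0}, {"fingers": -0.4, "dx": 0, "dy": 0, "dz": -3, "turn": 0}, {"fingers": -0.4, "dx": 0, "dy": 0, "dz": 0, "turn": 0}]'

```text
clock: 26.48
position: [0.5301, 0.3748, 0.0962]
ee_rot: [0.044, 0.745, 0.665, 0.042]
contact_force: [0.3, -0.4, 0.0]
width: 0.0592
```

Emit:
play_rows --series '[{"fingers": -0.4, "dx": -3, "dy": 0, "dz": -9, "turn": 0}, {"fingers": -0.4, "dx": -2, "dy": 0, "dz": -9, "turn": 0}, {"fingers": -0.4, "dx": 0, "dy": 0, "dz": -5, "turn": 0}, {"fingers": -0.4, "dx": 0, "dy": 0, "dz": 0, "turn": 0}]'

```text
clock: 26.82
position: [0.5237, 0.3744, 0.0699]
ee_rot: [0.044, 0.745, 0.665, 0.041]
contact_force: [-0.8, -0.6, 0.2]
width: 0.0596
```

Emit:
play_rows --series '[{"fingers": -0.4, "dx": 5, "dy": 1, "dz": 2, "turn": 0}, {"fingers": 0, "dx": 0, "dy": 0, "dz": 0, "turn": 0}, {"fingers": 0.3, "dx": 0, "dy": 0, "dz": 0, "turn": 0}, {"fingers": 1, "dx": 0, "dy": 0, "dz": 0, "turn": 0}, {"fingers": 1, "dx": 0, "dy": 0, "dz": 0, "turn": 0}, {"fingers": 1, "dx": 0, "dy": 0, "dz": 0, "turn": 0}, {"fingers": 1, "dx": 0, "dy": 0, "dz": 0, "turn": 0}]'

```text
clock: 27.4
position: [0.5296, 0.376, 0.0728]
ee_rot: [0.044, 0.745, 0.665, 0.042]
contact_force: [-0.7, 0.3, -1.4]
width: 0.0269
```

Emit:
play_rows --series '[{"fingers": 1, "dx": -3, "dy": 0, "dz": 5, "turn": 0}, {"fingers": 1, "dx": -3, "dy": 0, "dz": 5, "turn": 0}, {"fingers": 1, "dx": -3, "dy": 1, "dz": 4, "turn": 0}, {"fingers": 1, "dx": 0, "dy": 0, "dz": 0, "turn": 0}]'

```text
clock: 27.73
position: [0.5195, 0.3769, 0.0881]
ee_rot: [0.044, 0.745, 0.665, 0.042]
contact_force: [0.2, -1.2, -0.7]
width: 0.0273
```

Emit:
play_rows --series '[{"fingers": 1, "dx": 4, "dy": 0, "dz": 3, "turn": 0}, {"fingers": 1, "dx": 4, "dy": 0, "dz": 3, "turn": 0}, {"fingers": 1, "dx": 4, "dy": -1, "dz": 2, "turn": 0}, {"fingers": 1, "dx": 0, "dy": 0, "dz": 0, "turn": 0}, {"fingers": 1, "dx": 7, "dy": 0, "dz": 4, "turn": 0}, {"fingers": 1, "dx": 7, "dy": 0, "dz": 3, "turn": 0}, {"fingers": 1, "dx": 7, "dy": 0, "dz": 3, "turn": 0}, {"fingers": 1, "dx": 0, "dy": 0, "dz": 0, "turn": 0}]'

```text
clock: 28.4
position: [0.5379, 0.3744, 0.1012]
ee_rot: [0.034, 0.746, 0.664, 0.026]
contact_force: [-2.0, 1.2, -0.8]
width: 0.0273
```

Emit:
play_rows --series '[{"fingers": 1, "dx": 7, "dy": 0, "dz": 2, "turn": 0}, {"fingers": 1, "dx": 7, "dy": 0, "dz": 1, "turn": 0}, {"fingers": 1, "dx": 4, "dy": 0, "dz": 1, "turn": 0}, {"fingers": 1, "dx": 0, "dy": 0, "dz": 0, "turn": 0}]'

```text
clock: 28.73
position: [0.55, 0.3734, 0.1041]
ee_rot: [0.03, 0.747, 0.664, 0.019]
contact_force: [-2.1, 0.6, -0.5]
width: 0.0268
```

```bash
python3 held.py
```

```text
t 28.73 pos [0.55   0.3734 0.1041] yaw 83.2 w 0.026778571629057245 q [ 0.52  0.48  1.54 -0.06  1.07 -0.91] tips 0.011
0.83 [197.70642587  19.800084  ] 2381
0.77 [322.38952956 261.93721398] 5463
lean toward robot(deg), h: [(np.float64(0.8761574074074074), -6, 0.055), (np.float64(0.8759038170506137), -3, 0.055), (np.float64(0.8612819682745225), -9, 0.055), (np.float64(0.8434563758389262), 0, 0.055)]
side medium_tin_1 0.6 @90 [0.5036 0.0839]
side large_tin_1 0.63 @90 [0.6284 0.0564]
side large_tin_1 0.59 @90 [ 0.5403 -0.1179]
scene medium_tin_1 0.68 @90 [ 0.5943 -0.1366]
scene medium_tin_1 0.61 @90 [0.5887 0.0835]
scene medium_tin_1 0.54 @90 [0.511  0.0774]
scene large_tin_1 0.87 @90 [0.6368 0.0504]
scene large_tin_1 0.81 @90 [ 0.5378 -0.1228]
scene large_tin_1 0.54 @90 [0.5887 0.083 ]
scene large_tin_1 0.44 @90 [ 0.5512 -0.0966]
```

Emit:
play_rows --series '[{"fingers": 1, "dx": 0, "dy": 0, "dz": 15, "turn": 0}, {"fingers": 1, "dx": 0, "dy": 0, "dz": 25, "turn": 0}, {"fingers": 1, "dx": 0, "dy": 0, "dz": 30, "turn": 0}, {"fingers": 1, "dx": 0, "dy": 0, "dz": 30, "turn": 0}, {"fingers": 1, "dx": -5, "dy": -20, "dz": 20, "turn": -0.03}, {"fingers": 1, "dx": -6, "dy": -32, "dz": 0, "turn": -0.03}, {"fingers": 1, "dx": -6, "dy": -35, "dz": 0, "turn": -0.03}, {"fingers": 1, "dx": -6, "dy": -35, "dz": 0, "turn": 0}, {"fingers": 1, "dx": -6, "dy": -35, "dz": 0, "turn": 0}, {"fingers": 1, "dx": -6, "dy": -35, "dz": 0, "turn": 0}, {"fingers": 1, "dx": -6, "dy": -35, "dz": 0, "turn": 0}, {"fingers": 1, "dx": -6, "dy": -35, "dz": 0, "turn": 0}, {"fingers": 1, "dx": -6, "dy": -35, "dz": 0, "turn": 0}, {"fingers": 1, "dx": -6, "dy": -35, "dz": 0, "turn": 0}, {"fingers": 1, "dx": -6, "dy": -35, "dz": 0, "turn": 0}, {"fingers": 1, "dx": -6, "dy": -35, "dz": 0, "turn": 0}, {"fingers": 1, "dx": -4, "dy": -25, "dz": 0, "turn": 0}, {"fingers": 1, "dx": 0, "dy": -12, "dz": 0, "turn": 0}, {"fingers": 1, "dx": 0, "dy": 0, "dz": 0, "turn": 0}, {"fingers": 1, "dx": 0, "dy": 0, "dz": 0, "turn": 0}]'

```text
clock: 30.8
position: [0.502, -0.0962, 0.2511]
ee_rot: [0.073, 0.773, 0.629, 0.047]
contact_force: [-0.5, -0.7, -0.7]
width: 0.0272
```

```bash
python3 held.py
```

```text
t 30.8 pos [ 0.502  -0.0962  0.2511] yaw 78.2 w 0.027217284885580336 q [-0.33  0.08  1.74  0.    1.14 -1.69] tips 0.011
0.82 [520.40797404 203.76634214] 2157
0.8 [322.53359755 262.23130967] 5551
lean toward robot(deg), h: [(np.float64(0.8761716822890971), 0, 0.055), (np.float64(0.8752913752913752), 3, 0.055), (np.float64(0.8661202185792349), -3, 0.055), (np.float64(0.8501807891840906), -6, 0.055)]
side medium_tin_1 0.9 @90 [0.5036 0.0829]
side medium_tin_1 0.67 @90 [ 0.6028 -0.1376]
side large_tin_1 0.94 @90 [0.6288 0.0555]
side large_tin_1 0.87 @90 [ 0.5474 -0.1238]
side large_tin_1 0.65 @90 [0.6841 0.2304]
side large_tin_1 0.57 @90 [ 0.5683 -0.2548]
scene medium_tin_1 0.72 @90 [0.5127 0.079 ]
scene medium_tin_1 0.5 @90 [ 0.5924 -0.1384]
scene large_tin_1 0.62 @90 [ 0.5382 -0.123 ]
scene large_tin_1 0.59 @90 [0.638  0.0506]
```

Emit:
play_rows --series '[{"fingers": 1, "dx": -6, "dy": 0, "dz": -15, "turn": 0}, {"fingers": 1, "dx": -6, "dy": 0, "dz": -18, "turn": 0}, {"fingers": 1, "dx": -6, "dy": 0, "dz": -18, "turn": 0}, {"fingers": 1, "dx": -2, "dy": 0, "dz": -15, "turn": 0}, {"fingers": 1, "dx": 0, "dy": 0, "dz": -10, "turn": 0}, {"fingers": 1, "dx": 0, "dy": 0, "dz": -5, "turn": 0}, {"fingers": 1, "dx": 0, "dy": 0, "dz": 0, "turn": 0}, {"fingers": 1, "dx": 0, "dy": 0, "dz": 0, "turn": 0}]'

```text
clock: 31.87
position: [0.4824, -0.09, 0.1672]
ee_rot: [0.073, 0.769, 0.633, 0.048]
contact_force: [0.1, 0.2, -0.6]
width: 0.027
```

Emit:
play_rows --series '[{"fingers": 1, "dx": 0, "dy": -5, "dz": -8, "turn": 0}, {"fingers": 1, "dx": 0, "dy": -5, "dz": -8, "turn": 0}, {"fingers": 1, "dx": 0, "dy": 0, "dz": -5, "turn": 0}, {"fingers": 1, "dx": 0, "dy": 0, "dz": 0, "turn": 0}, {"fingers": 1, "dx": 0, "dy": 0, "dz": 0, "turn": 0}]'

```text
clock: 32.28
position: [0.4848, -0.1018, 0.1464]
ee_rot: [0.075, 0.769, 0.633, 0.05]
contact_force: [0.0, 0.7, -0.6]
width: 0.0267
```

Emit:
play_rows --series '[{"fingers": 1, "dx": -1, "dy": 0, "dz": -3, "turn": 0}, {"fingers": 1, "dx": 0, "dy": 0, "dz": -3, "turn": 0}, {"fingers": 1, "dx": 0, "dy": 0, "dz": 0, "turn": 0}]'

```text
clock: 32.53
position: [0.4841, -0.1021, 0.1404]
ee_rot: [0.075, 0.769, 0.633, 0.05]
contact_force: [-0.2, -1.1, -1.0]
width: 0.0272
```

Emit:
play_rows --series '[{"fingers": 1, "dx": 0, "dy": 0, "dz": -2, "turn": 0}, {"fingers": 1, "dx": 0, "dy": 0, "dz": -1, "turn": 0}, {"fingers": 1, "dx": 0, "dy": 0, "dz": 0, "turn": 0}]'

```text
clock: 32.78
position: [0.4844, -0.1021, 0.1374]
ee_rot: [0.076, 0.769, 0.633, 0.05]
contact_force: [0.6, 0.7, 0.1]
width: 0.027
```

Emit:
play_rows --series '[{"fingers": 1, "dx": 0, "dy": 0, "dz": -2, "turn": 0}, {"fingers": 1, "dx": 0, "dy": 0, "dz": -2, "turn": 0}, {"fingers": 1, "dx": 0, "dy": 0, "dz": -1, "turn": 0}, {"fingers": 1, "dx": 0, "dy": 0, "dz": 0, "turn": 0}, {"fingers": 0.45, "dx": 0, "dy": 0, "dz": 0, "turn": 0}, {"fingers": 0.3, "dx": 0, "dy": 0, "dz": 0, "turn": 0}, {"fingers": 0.1, "dx": 0, "dy": 0, "dz": 0, "turn": 0}, {"fingers": -0.3, "dx": 0, "dy": 0, "dz": 0, "turn": 0}, {"fingers": -0.4, "dx": 0, "dy": 0, "dz": 0, "turn": 0}, {"fingers": -0.4, "dx": 0, "dy": 0, "dz": 0, "turn": 0}]'

```text
clock: 33.62
position: [0.4851, -0.1022, 0.1325]
ee_rot: [0.076, 0.769, 0.633, 0.051]
contact_force: [-0.2, 0.0, 0.1]
width: 0.0599
```

Emit:
play_rows --series '[{"fingers": -0.4, "dx": 0, "dy": 0, "dz": 12, "turn": 0}, {"fingers": -0.4, "dx": 0, "dy": 0, "dz": 20, "turn": 0}, {"fingers": -0.4, "dx": 0, "dy": 0, "dz": 25, "turn": 0}, {"fingers": -0.4, "dx": 0, "dy": 0, "dz": 30, "turn": 0}, {"fingers": -0.4, "dx": 0, "dy": 0, "dz": 30, "turn": 0}, {"fingers": -0.4, "dx": -20, "dy": 0, "dz": 30, "turn": 0}, {"fingers": -0.4, "dx": -30, "dy": 0, "dz": 0, "turn": 0}, {"fingers": -0.4, "dx": -30, "dy": 0, "dz": 0, "turn": 0}, {"fingers": -0.4, "dx": -10, "dy": 0, "dz": 0, "turn": 0}, {"fingers": -0.4, "dx": 0, "dy": 0, "dz": 0, "turn": 0}, {"fingers": -0.4, "dx": 0, "dy": 0, "dz": 0, "turn": 0}, {"fingers": -0.4, "dx": 0, "dy": 0, "dz": 0, "turn": 0}, {"fingers": -0.4, "dx": 0, "dy": 0, "dz": 0, "turn": 0}, {"fingers": -0.4, "dx": 0, "dy": 0, "dz": 0, "turn": 0}, {"fingers": -0.4, "dx": 0, "dy": 0, "dz": 0, "turn": 0}, {"fingers": -0.4, "dx": 0, "dy": 0, "dz": 0, "turn": 0}, {"fingers": -0.4, "dx": 0, "dy": 0, "dz": 0, "turn": 0}, {"fingers": -0.4, "dx": 0, "dy": 0, "dz": 0, "turn": 0}]'

```text
clock: 35.12
position: [0.3962, -0.102, 0.2842]
ee_rot: [0.076, 0.768, 0.634, 0.051]
contact_force: [-0.9, -1.1, 0.5]
width: 0.0599
```

```bash
python3 - <<'E'
from look import *
s,w=look("w11.png",[],.1)
I={}
for n in ["side","scene"]:
  p=get_image(n);I[n]=p["pixels"][:,:,::-1]
  for l,r,h in [("medium_tin_1",.018,.04),("large_tin_1",.026,.04),("small_tin_1",.014,.056)]:
    for m in masks_of(p,l):
        if m["p"]>.4:print(n,l,round(m["p"],2),"@90",np.round(fit(p,m,.09,r,h,s),4))
cv2.imwrite("pics/z12.png",np.hstack([cv2.resize(I["side"][130:270,270:440],None,fx=2.3,fy=2.3),cv2.resize(I["scene"][120:260,255:405],None,fx=2.3,fy=2.3)]))
E
```

```text
t 35.12 pos [ 0.3962 -0.102   0.2842] yaw 79.0 w 0.0598819695020317 q [-0.45 -0.11  1.85  0.03  1.22 -1.84] tips 0.011
side medium_tin_1 0.86 @90 [ 0.5989 -0.1301]
side medium_tin_1 0.81 @90 [0.5074 0.0771]
side large_tin_1 0.95 @90 [0.6334 0.0505]
side large_tin_1 0.82 @90 [ 0.542  -0.1157]
side large_tin_1 0.6 @90 [0.5028 0.3619]
side small_tin_1 0.77 @90 [0.3766 0.3475]
side small_tin_1 0.62 @90 [0.5688 0.0653]
side small_tin_1 0.6 @90 [ 0.4839 -0.104 ]
scene medium_tin_1 0.7 @90 [ 0.5979 -0.1326]
scene medium_tin_1 0.61 @90 [0.5063 0.075 ]
scene large_tin_1 0.88 @90 [0.6349 0.0477]
scene large_tin_1 0.81 @90 [ 0.5421 -0.1167]
scene small_tin_1 0.67 @90 [0.4758 0.3165]
scene small_tin_1 0.6 @90 [ 0.4821 -0.105 ]
scene small_tin_1 0.51 @90 [0.5685 0.0634]
```

View pics/z12.png

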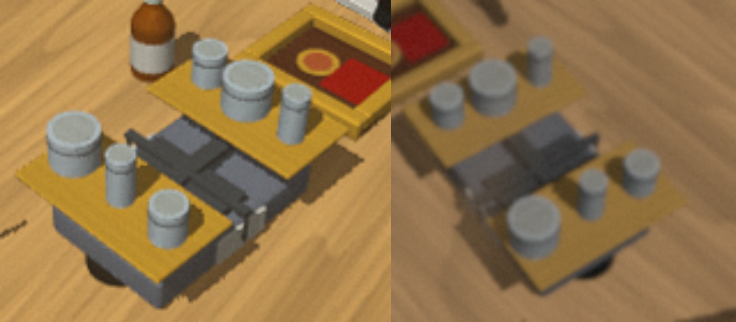

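```bash
python3 -c "
from rig import *
print(sign_off())"
```

```text
the job is handed in; nothing more can be done
None
```

The job is handed in, at about 35 s of the 72 s allowed. In the last look, each pan carries one wide, one medium and one slim tin, all upright. `sign_off()` gave no verdict.

- **What I did:** I moved one wide tin from pan_a to the middle of pan_b, and one medium tin from pan_b to the slot it left on pan_a. I drew each slim tin out of its pocket, tipped it upright against the pocket's upper lip, and set one on each pan.
- **Last checks:** Positions fitted from the side and scene cameras, assuming both pans at the even 90 mm, agreed within about 3 mm for all six tins, so both pans look level. No camera reads pan height directly. The arm was clear of everything. The bottle and frame looked undisturbed in that crop. The brush pot was outside it, and I did not measure any of the three again at the end.
- **Disagreements along the way:**
  - The first grip on the wide tin was off centre, so I opened and gripped again.
  - The tool drifted several degrees off vertical during the moves. I corrected for it by re-reading its position.
  - The networks also reported the pink look-alike as a slim tin. I left it alone.

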